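# Stack the grading sieves, run the shaker, open the stack

## Task

Build the sieve stack on the middle of the shaker's round deck plate: the black pan at the bottom, then every sieve on the mat from the finest mesh up to the coarsest, then the white lid from its rest, all flat and centred (the sieves and the lid are alike on both faces, so either way up will do). When the stack is complete and let go, push the red pedal right down to its stop, hold it there for a second to run the shaker, and let it spring back up; then take the lid off again and lay it flat back on the blue round lid rest, leaving the rest of the stack standing centred. Leave the bottle, bowl, tub and brush where they are.

Things in the scene. Friction and masses are not known exactly. Their poses are not given: they have to be found in the camera images.
- sieve_finest: purple sieve, finest mesh of all (11 wires each way): flat rigid disc 56 mm in diameter, 18 mm high, flat above and below, about 0.09 kg; purple wall, steel mesh on both faces, usable either way up; may be absent. Origin: at the start, centre of its underside; z along its axis, up at the start (if it is turned over, the origin is on top and z points down).
- sieve_fine: yellow sieve, second finest mesh (8 wires each way): flat rigid disc 56 mm in diameter, 18 mm high, flat above and below, about 0.09 kg; yellow wall, steel mesh on both faces, usable either way up; may be absent. Origin: at the start, centre of its underside; z along its axis, up at the start (if it is turned over, the origin is on top and z points down).
- sieve_medium: green sieve, middle mesh (6 wires each way): flat rigid disc 56 mm in diameter, 18 mm high, flat above and below, about 0.09 kg; green wall, steel mesh on both faces, usable either way up; may be absent. Origin: at the start, centre of its underside; z along its axis, up at the start (if it is turned over, the origin is on top and z points down).
- sieve_coarse: blue sieve, second coarsest mesh (4 wires each way): flat rigid disc 56 mm in diameter, 18 mm high, flat above and below, about 0.09 kg; blue wall, steel mesh on both faces, usable either way up; may be absent. Origin: at the start, centre of its underside; z along its axis, up at the start (if it is turned over, the origin is on top and z points down).
- sieve_coarsest: red sieve, coarsest mesh of all (2 wires each way): flat rigid disc 56 mm in diameter, 18 mm high, flat above and below, about 0.09 kg; red wall, steel mesh on both faces, usable either way up; may be absent. Origin: at the start, centre of its underside; z along its axis, up at the start (if it is turned over, the origin is on top and z points down).
- pan: black collecting pan of the sieve set, closed: flat disc 56 mm in diameter, 18 mm high, about 0.1 kg, black wall and dark grey metal top face. Origin: centre of its underside; z up its axis.
- lid: plain white lid of the sieve set: flat disc 56 mm in diameter, 14 mm high, about 0.07 kg, no knob, alike on both faces, usable either way up; at the start it lies on the lid rest. Origin: at the start, centre of its underside; z along its axis, up at the start.
- mat: light grey mat, 320 x 270 mm (its x, y), 3 mm thick, fixed, on which the pan and the sieves lie spread out, each piece flat and right way up. Origin: centre of its underside.
- shaker: sieve shaker base, fixed: white box 160 x 160 mm, its top 52 mm above the table, carrying in the middle a round aluminium deck plate of 90 mm diameter marked with a blue ring of 62 to 68 mm diameter. Origin: centre of its underside; its front (-x) has the control panel.
- deck (a point): centre of the deck plate's top face, where the stack stands, about 66 mm above the table.
- pedal_base: dark steel base plate of the pedal, 150 x 90 mm (its x, y), 8 mm thick, fixed to the table. The hinge runs along its y axis, 62 mm from the centre towards its +x end, 26 mm up. Origin: centre of its underside.
- pedal (a joint): red spring pedal, a plate 125 mm long, 70 mm wide, hinged at the +x end of its base so that its -x end stands up. 0 = up (at rest), 0.25 rad = down on its stop, level. It springs back; at the pad it takes about 3 N to start and about 10 N at the stop.
- pedal_pad (a point): point on top of the black rubber tread (50 x 60 mm), 90 mm from the hinge axis and on the pedal's centre line; it moves with the pedal, about 54 mm above the table when up and 32 mm when down.
- rest: round lid rest, cork edge with a blue face, 100 mm in diameter, 4 mm high, fixed. Origin: centre of its underside.
- flask: grey drinking bottle, 68 mm in diameter, 170 mm tall, loose bystander. Origin: centre of its underside.
- bowl: lime green bowl, 120 mm in diameter, 55 mm high, loose bystander. Origin: centre of its underside.
- tub: white open tub, 90 mm in diameter, 60 mm high, loose bystander. Origin: centre of its underside.
- brush: brush with a wooden handle and flat steel head, about 200 mm long, lying flat, loose bystander. Origin: the middle of its underside.
Mind the look-alikes: they are no part of the job. What is shaped like the sieve_fine but orange or pink is not meant.

How it is judged:
On the way, in this order (a step that is already met when the one before it is completed fails the run):
1. the whole stack stands centred on the deck in the right order with the lid on, let go (horizontal distance between each of pan, sieve_finest, sieve_fine, sieve_medium, sieve_coarse, sieve_coarsest, lid and deck below 0.01 m and z of each of pan, sieve_finest, sieve_fine, sieve_medium, sieve_coarse, sieve_coarsest, lid in the frame of deck above -0.004 m and angle between pan's own z axis and vertical below 0.1 rad and linear speed of each of pan, sieve_finest, sieve_fine, sieve_medium, sieve_coarse, sieve_coarsest, lid below 0.03 m/s and angle between the z axis of each of sieve_finest, sieve_fine, sieve_medium, sieve_coarse, sieve_coarsest, lid and the z axis of deck, either way round below 0.1 rad and z of each of sieve_finest, sieve_fine, sieve_medium, sieve_coarse, sieve_coarsest, lid in the frame of pan above 0.01 m and ((angle between sieve_finest's own z axis and vertical below 0.1 rad and z of sieve_fine in the frame of sieve_finest above 0.01 m) or (angle between sieve_finest's own z axis and vertical above 3.04 rad and z of sieve_fine in the frame of sieve_finest below 0.01 m)) and ((angle between sieve_finest's own z axis and vertical below 0.1 rad and z of sieve_medium in the frame of sieve_finest above 0.01 m) or (angle between sieve_finest's own z axis and vertical above 3.04 rad and z of sieve_medium in the frame of sieve_finest below 0.01 m)) and ((angle between sieve_fine's own z axis and vertical below 0.1 rad and z of sieve_medium in the frame of sieve_fine above 0.01 m) or (angle between sieve_fine's own z axis and vertical above 3.04 rad and z of sieve_medium in the frame of sieve_fine below 0.01 m)) and ((angle between sieve_finest's own z axis and vertical below 0.1 rad and z of sieve_coarse in the frame of sieve_finest above 0.01 m) or (angle between sieve_finest's own z axis and vertical above 3.04 rad and z of sieve_coarse in the frame of sieve_finest below 0.01 m)) and ((angle between sieve_fine's own z axis and vertical below 0.1 rad and z of sieve_coarse in the frame of sieve_fine above 0.01 m) or (angle between sieve_fine's own z axis and vertical above 3.04 rad and z of sieve_coarse in the frame of sieve_fine below 0.01 m)) and ((angle between sieve_medium's own z axis and vertical below 0.1 rad and z of sieve_coarse in the frame of sieve_medium above 0.01 m) or (angle between sieve_medium's own z axis and vertical above 3.04 rad and z of sieve_coarse in the frame of sieve_medium below 0.01 m)) and ((angle between sieve_finest's own z axis and vertical below 0.1 rad and z of sieve_coarsest in the frame of sieve_finest above 0.01 m) or (angle between sieve_finest's own z axis and vertical above 3.04 rad and z of sieve_coarsest in the frame of sieve_finest below 0.01 m)) and ((angle between sieve_fine's own z axis and vertical below 0.1 rad and z of sieve_coarsest in the frame of sieve_fine above 0.01 m) or (angle between sieve_fine's own z axis and vertical above 3.04 rad and z of sieve_coarsest in the frame of sieve_fine below 0.01 m)) and ((angle between sieve_medium's own z axis and vertical below 0.1 rad and z of sieve_coarsest in the frame of sieve_medium above 0.01 m) or (angle between sieve_medium's own z axis and vertical above 3.04 rad and z of sieve_coarsest in the frame of sieve_medium below 0.01 m)) and ((angle between sieve_coarse's own z axis and vertical below 0.1 rad and z of sieve_coarsest in the frame of sieve_coarse above 0.01 m) or (angle between sieve_coarse's own z axis and vertical above 3.04 rad and z of sieve_coarsest in the frame of sieve_coarse below 0.01 m)) and ((angle between sieve_finest's own z axis and vertical below 0.1 rad and z of lid in the frame of sieve_finest above 0.01 m) or (angle between sieve_finest's own z axis and vertical above 3.04 rad and z of lid in the frame of sieve_finest below 0.01 m)) and ((angle between sieve_fine's own z axis and vertical below 0.1 rad and z of lid in the frame of sieve_fine above 0.01 m) or (angle between sieve_fine's own z axis and vertical above 3.04 rad and z of lid in the frame of sieve_fine below 0.01 m)) and ((angle between sieve_medium's own z axis and vertical below 0.1 rad and z of lid in the frame of sieve_medium above 0.01 m) or (angle between sieve_medium's own z axis and vertical above 3.04 rad and z of lid in the frame of sieve_medium below 0.01 m)) and ((angle between sieve_coarse's own z axis and vertical below 0.1 rad and z of lid in the frame of sieve_coarse above 0.01 m) or (angle between sieve_coarse's own z axis and vertical above 3.04 rad and z of lid in the frame of sieve_coarse below 0.01 m)) and ((angle between sieve_coarsest's own z axis and vertical below 0.1 rad and z of lid in the frame of sieve_coarsest above 0.01 m) or (angle between sieve_coarsest's own z axis and vertical above 3.04 rad and z of lid in the frame of sieve_coarsest below 0.01 m)) and contact force between each of pan, sieve_finest, sieve_fine, sieve_medium, sieve_coarse, sieve_coarsest, lid and the fingers below 0.3 N), for 0.3 s.
2. the pedal is held down at its stop with the whole stack standing (value of joint pedal above 0.225 rad and horizontal distance between each of pan, sieve_finest, sieve_fine, sieve_medium, sieve_coarse, sieve_coarsest, lid and deck below 0.01 m and z of each of pan, sieve_finest, sieve_fine, sieve_medium, sieve_coarse, sieve_coarsest, lid in the frame of deck above -0.004 m and angle between pan's own z axis and vertical below 0.1 rad and linear speed of each of pan, sieve_finest, sieve_fine, sieve_medium, sieve_coarse, sieve_coarsest, lid below 0.03 m/s and angle between the z axis of each of sieve_finest, sieve_fine, sieve_medium, sieve_coarse, sieve_coarsest, lid and the z axis of deck, either way round below 0.1 rad and z of each of sieve_finest, sieve_fine, sieve_medium, sieve_coarse, sieve_coarsest, lid in the frame of pan above 0.01 m and ((angle between sieve_finest's own z axis and vertical below 0.1 rad and z of sieve_fine in the frame of sieve_finest above 0.01 m) or (angle between sieve_finest's own z axis and vertical above 3.04 rad and z of sieve_fine in the frame of sieve_finest below 0.01 m)) and ((angle between sieve_finest's own z axis and vertical below 0.1 rad and z of sieve_medium in the frame of sieve_finest above 0.01 m) or (angle between sieve_finest's own z axis and vertical above 3.04 rad and z of sieve_medium in the frame of sieve_finest below 0.01 m)) and ((angle between sieve_fine's own z axis and vertical below 0.1 rad and z of sieve_medium in the frame of sieve_fine above 0.01 m) or (angle between sieve_fine's own z axis and vertical above 3.04 rad and z of sieve_medium in the frame of sieve_fine below 0.01 m)) and ((angle between sieve_finest's own z axis and vertical below 0.1 rad and z of sieve_coarse in the frame of sieve_finest above 0.01 m) or (angle between sieve_finest's own z axis and vertical above 3.04 rad and z of sieve_coarse in the frame of sieve_finest below 0.01 m)) and ((angle between sieve_fine's own z axis and vertical below 0.1 rad and z of sieve_coarse in the frame of sieve_fine above 0.01 m) or (angle between sieve_fine's own z axis and vertical above 3.04 rad and z of sieve_coarse in the frame of sieve_fine below 0.01 m)) and ((angle between sieve_medium's own z axis and vertical below 0.1 rad and z of sieve_coarse in the frame of sieve_medium above 0.01 m) or (angle between sieve_medium's own z axis and vertical above 3.04 rad and z of sieve_coarse in the frame of sieve_medium below 0.01 m)) and ((angle between sieve_finest's own z axis and vertical below 0.1 rad and z of sieve_coarsest in the frame of sieve_finest above 0.01 m) or (angle between sieve_finest's own z axis and vertical above 3.04 rad and z of sieve_coarsest in the frame of sieve_finest below 0.01 m)) and ((angle between sieve_fine's own z axis and vertical below 0.1 rad and z of sieve_coarsest in the frame of sieve_fine above 0.01 m) or (angle between sieve_fine's own z axis and vertical above 3.04 rad and z of sieve_coarsest in the frame of sieve_fine below 0.01 m)) and ((angle between sieve_medium's own z axis and vertical below 0.1 rad and z of sieve_coarsest in the frame of sieve_medium above 0.01 m) or (angle between sieve_medium's own z axis and vertical above 3.04 rad and z of sieve_coarsest in the frame of sieve_medium below 0.01 m)) and ((angle between sieve_coarse's own z axis and vertical below 0.1 rad and z of sieve_coarsest in the frame of sieve_coarse above 0.01 m) or (angle between sieve_coarse's own z axis and vertical above 3.04 rad and z of sieve_coarsest in the frame of sieve_coarse below 0.01 m)) and ((angle between sieve_finest's own z axis and vertical below 0.1 rad and z of lid in the frame of sieve_finest above 0.01 m) or (angle between sieve_finest's own z axis and vertical above 3.04 rad and z of lid in the frame of sieve_finest below 0.01 m)) and ((angle between sieve_fine's own z axis and vertical below 0.1 rad and z of lid in the frame of sieve_fine above 0.01 m) or (angle between sieve_fine's own z axis and vertical above 3.04 rad and z of lid in the frame of sieve_fine below 0.01 m)) and ((angle between sieve_medium's own z axis and vertical below 0.1 rad and z of lid in the frame of sieve_medium above 0.01 m) or (angle between sieve_medium's own z axis and vertical above 3.04 rad and z of lid in the frame of sieve_medium below 0.01 m)) and ((angle between sieve_coarse's own z axis and vertical below 0.1 rad and z of lid in the frame of sieve_coarse above 0.01 m) or (angle between sieve_coarse's own z axis and vertical above 3.04 rad and z of lid in the frame of sieve_coarse below 0.01 m)) and ((angle between sieve_coarsest's own z axis and vertical below 0.1 rad and z of lid in the frame of sieve_coarsest above 0.01 m) or (angle between sieve_coarsest's own z axis and vertical above 3.04 rad and z of lid in the frame of sieve_coarsest below 0.01 m))), for 0.5 s.
3. the pedal is up again with the whole stack standing (value of joint pedal below 0.04 rad and horizontal distance between each of pan, sieve_finest, sieve_fine, sieve_medium, sieve_coarse, sieve_coarsest, lid and deck below 0.01 m and z of each of pan, sieve_finest, sieve_fine, sieve_medium, sieve_coarse, sieve_coarsest, lid in the frame of deck above -0.004 m and angle between pan's own z axis and vertical below 0.1 rad and linear speed of each of pan, sieve_finest, sieve_fine, sieve_medium, sieve_coarse, sieve_coarsest, lid below 0.03 m/s and angle between the z axis of each of sieve_finest, sieve_fine, sieve_medium, sieve_coarse, sieve_coarsest, lid and the z axis of deck, either way round below 0.1 rad and z of each of sieve_finest, sieve_fine, sieve_medium, sieve_coarse, sieve_coarsest, lid in the frame of pan above 0.01 m and ((angle between sieve_finest's own z axis and vertical below 0.1 rad and z of sieve_fine in the frame of sieve_finest above 0.01 m) or (angle between sieve_finest's own z axis and vertical above 3.04 rad and z of sieve_fine in the frame of sieve_finest below 0.01 m)) and ((angle between sieve_finest's own z axis and vertical below 0.1 rad and z of sieve_medium in the frame of sieve_finest above 0.01 m) or (angle between sieve_finest's own z axis and vertical above 3.04 rad and z of sieve_medium in the frame of sieve_finest below 0.01 m)) and ((angle between sieve_fine's own z axis and vertical below 0.1 rad and z of sieve_medium in the frame of sieve_fine above 0.01 m) or (angle between sieve_fine's own z axis and vertical above 3.04 rad and z of sieve_medium in the frame of sieve_fine below 0.01 m)) and ((angle between sieve_finest's own z axis and vertical below 0.1 rad and z of sieve_coarse in the frame of sieve_finest above 0.01 m) or (angle between sieve_finest's own z axis and vertical above 3.04 rad and z of sieve_coarse in the frame of sieve_finest below 0.01 m)) and ((angle between sieve_fine's own z axis and vertical below 0.1 rad and z of sieve_coarse in the frame of sieve_fine above 0.01 m) or (angle between sieve_fine's own z axis and vertical above 3.04 rad and z of sieve_coarse in the frame of sieve_fine below 0.01 m)) and ((angle between sieve_medium's own z axis and vertical below 0.1 rad and z of sieve_coarse in the frame of sieve_medium above 0.01 m) or (angle between sieve_medium's own z axis and vertical above 3.04 rad and z of sieve_coarse in the frame of sieve_medium below 0.01 m)) and ((angle between sieve_finest's own z axis and vertical below 0.1 rad and z of sieve_coarsest in the frame of sieve_finest above 0.01 m) or (angle between sieve_finest's own z axis and vertical above 3.04 rad and z of sieve_coarsest in the frame of sieve_finest below 0.01 m)) and ((angle between sieve_fine's own z axis and vertical below 0.1 rad and z of sieve_coarsest in the frame of sieve_fine above 0.01 m) or (angle between sieve_fine's own z axis and vertical above 3.04 rad and z of sieve_coarsest in the frame of sieve_fine below 0.01 m)) and ((angle between sieve_medium's own z axis and vertical below 0.1 rad and z of sieve_coarsest in the frame of sieve_medium above 0.01 m) or (angle between sieve_medium's own z axis and vertical above 3.04 rad and z of sieve_coarsest in the frame of sieve_medium below 0.01 m)) and ((angle between sieve_coarse's own z axis and vertical below 0.1 rad and z of sieve_coarsest in the frame of sieve_coarse above 0.01 m) or (angle between sieve_coarse's own z axis and vertical above 3.04 rad and z of sieve_coarsest in the frame of sieve_coarse below 0.01 m)) and ((angle between sieve_finest's own z axis and vertical below 0.1 rad and z of lid in the frame of sieve_finest above 0.01 m) or (angle between sieve_finest's own z axis and vertical above 3.04 rad and z of lid in the frame of sieve_finest below 0.01 m)) and ((angle between sieve_fine's own z axis and vertical below 0.1 rad and z of lid in the frame of sieve_fine above 0.01 m) or (angle between sieve_fine's own z axis and vertical above 3.04 rad and z of lid in the frame of sieve_fine below 0.01 m)) and ((angle between sieve_medium's own z axis and vertical below 0.1 rad and z of lid in the frame of sieve_medium above 0.01 m) or (angle between sieve_medium's own z axis and vertical above 3.04 rad and z of lid in the frame of sieve_medium below 0.01 m)) and ((angle between sieve_coarse's own z axis and vertical below 0.1 rad and z of lid in the frame of sieve_coarse above 0.01 m) or (angle between sieve_coarse's own z axis and vertical above 3.04 rad and z of lid in the frame of sieve_coarse below 0.01 m)) and ((angle between sieve_coarsest's own z axis and vertical below 0.1 rad and z of lid in the frame of sieve_coarsest above 0.01 m) or (angle between sieve_coarsest's own z axis and vertical above 3.04 rad and z of lid in the frame of sieve_coarsest below 0.01 m))), for 0.1 s.
At the end, for the whole second after the job is handed in: Pan and all sieves present are stacked flat (within 0.1 rad) on the deck, finest lowest, each centred within 10 mm of the deck's centre; the lid lies flat on the lid rest within 25 mm of its centre (pan right way up; sieves and lid either way up); the pedal is up; all at rest (horizontal distance between each of pan, sieve_finest, sieve_fine, sieve_medium, sieve_coarse, sieve_coarsest and deck below 0.01 m and z of each of pan, sieve_finest, sieve_fine, sieve_medium, sieve_coarse, sieve_coarsest in the frame of deck above -0.004 m and angle between pan's own z axis and vertical below 0.1 rad and linear speed of each of pan, sieve_finest, sieve_fine, sieve_medium, sieve_coarse, sieve_coarsest below 0.03 m/s and angle between the z axis of each of sieve_finest, sieve_fine, sieve_medium, sieve_coarse, sieve_coarsest and the z axis of deck, either way round below 0.1 rad and z of each of sieve_finest, sieve_fine, sieve_medium, sieve_coarse, sieve_coarsest in the frame of pan above 0.01 m and ((angle between sieve_finest's own z axis and vertical below 0.1 rad and z of sieve_fine in the frame of sieve_finest above 0.01 m) or (angle between sieve_finest's own z axis and vertical above 3.04 rad and z of sieve_fine in the frame of sieve_finest below 0.01 m)) and ((angle between sieve_finest's own z axis and vertical below 0.1 rad and z of sieve_medium in the frame of sieve_finest above 0.01 m) or (angle between sieve_finest's own z axis and vertical above 3.04 rad and z of sieve_medium in the frame of sieve_finest below 0.01 m)) and ((angle between sieve_fine's own z axis and vertical below 0.1 rad and z of sieve_medium in the frame of sieve_fine above 0.01 m) or (angle between sieve_fine's own z axis and vertical above 3.04 rad and z of sieve_medium in the frame of sieve_fine below 0.01 m)) and ((angle between sieve_finest's own z axis and vertical below 0.1 rad and z of sieve_coarse in the frame of sieve_finest above 0.01 m) or (angle between sieve_finest's own z axis and vertical above 3.04 rad and z of sieve_coarse in the frame of sieve_finest below 0.01 m)) and ((angle between sieve_fine's own z axis and vertical below 0.1 rad and z of sieve_coarse in the frame of sieve_fine above 0.01 m) or (angle between sieve_fine's own z axis and vertical above 3.04 rad and z of sieve_coarse in the frame of sieve_fine below 0.01 m)) and ((angle between sieve_medium's own z axis and vertical below 0.1 rad and z of sieve_coarse in the frame of sieve_medium above 0.01 m) or (angle between sieve_medium's own z axis and vertical above 3.04 rad and z of sieve_coarse in the frame of sieve_medium below 0.01 m)) and ((angle between sieve_finest's own z axis and vertical below 0.1 rad and z of sieve_coarsest in the frame of sieve_finest above 0.01 m) or (angle between sieve_finest's own z axis and vertical above 3.04 rad and z of sieve_coarsest in the frame of sieve_finest below 0.01 m)) and ((angle between sieve_fine's own z axis and vertical below 0.1 rad and z of sieve_coarsest in the frame of sieve_fine above 0.01 m) or (angle between sieve_fine's own z axis and vertical above 3.04 rad and z of sieve_coarsest in the frame of sieve_fine below 0.01 m)) and ((angle between sieve_medium's own z axis and vertical below 0.1 rad and z of sieve_coarsest in the frame of sieve_medium above 0.01 m) or (angle between sieve_medium's own z axis and vertical above 3.04 rad and z of sieve_coarsest in the frame of sieve_medium below 0.01 m)) and ((angle between sieve_coarse's own z axis and vertical below 0.1 rad and z of sieve_coarsest in the frame of sieve_coarse above 0.01 m) or (angle between sieve_coarse's own z axis and vertical above 3.04 rad and z of sieve_coarsest in the frame of sieve_coarse below 0.01 m)) and value of joint pedal below 0.04 rad and horizontal distance between lid and rest below 0.025 m and z of lid in the frame of rest between 0.001 and 0.021 m and angle between the z axis of lid and the z axis of rest, either way round below 0.1 rad and linear speed of lid below 0.02 m/s); the robot touches nothing.
It fails at once if the flask is pushed more than 30 mm away or tipped (distance of flask from where it was at the start of the episode above 0.03 m or angle between flask's own z axis and vertical above 0.5 rad).
It fails at once if the bowl is pushed more than 30 mm away or tipped (distance of bowl from where it was at the start of the episode above 0.03 m or angle between bowl's own z axis and vertical above 0.5 rad).
It fails at once if the tub is pushed more than 30 mm away or tipped (distance of tub from where it was at the start of the episode above 0.03 m or angle between tub's own z axis and vertical above 0.5 rad).
It fails at once if the brush is pushed more than 30 mm away (distance of brush from where it was at the start of the episode above 0.03 m).
Of sieve_finest, sieve_fine, sieve_medium, sieve_coarse, sieve_coarsest only 3 to 5 are there at a start; the rules pass over those that are not, and their reading is None.
At some moment in a run one of sieve_finest, sieve_fine, sieve_medium, sieve_coarse, sieve_coarsest, lid may be knocked a few centimetres aside while the robot is not near it.
It also fails if it takes over 210 s, if anything falls off the work surface, if the arm or the gripper's body presses on something with over 40 N, if the wrist force passes 120 N, or if a joint passes its speed limit or range.

## Robot

A 6-joint arm with a two-finger parallel gripper is mounted at the origin on the work surface. World frame = base frame: x ahead of the robot, y to its left, z up, the work surface at z = 0. Lengths are in m, angles in rad, forces in N, time in s.
With the tool pointing down it reaches from about 0.25 to 0.725 m from the base axis. Payload 9.7 kg.
Tool frame: the origin (TCP) lies midway between the tips of the shut fingers; the grasp point (between the pads) lies 19 mm behind it; z points along the fingers, y is the line along which they close (so a half turn about z gives the same grasp; the last joint's range is limited). The gripper opens to 85 mm and grips with 20 to 120 N. Pads are 22 mm wide; open, the fingers measure 114 mm over their backs; the gripper's body (76 mm by 85 mm) begins 54 mm behind the grasp point. The pads swing forward as they close: fully open they stand 13 mm farther back than shut.
Start: joints at [-1.112, 0.087, 0.176, 1.66, 0, 1.571], TCP at [0.244, -0.493, 0.231] pointing down, gripper open.
Joint ranges: [-3.13, 3.13], [-0.85, 1.81], [-1.15, 1.24], [-2.2, 2.28], [-1.44, 1.52], [-3.14, 3.14]. Speed limits (rad/s): [2.22, 2.22, 2.57, 3.14, 3.14, 3.14].

## Interface

Orientations are given as a unit quaternion [w, x, y, z].
In Python, from plant import state, read_camera, camera_params, finish_job gives the robot as it stands.
- The arm moves only by the shell command python3 -m crank 'ROWS' [OPENING] [FORCE]. ROWS is JSON, a list of rows, each a list of 6 numbers: the shift along the tool's x, y, z scaled (see below), then the turn, a rotation vector about the tool's x, y, z scaled (see below). A call has 1 to 12 rows; each row is the pose to reach, as a shift and turn from the pose commanded when the call began, along the tool's axes at that moment, turning the shorter way round; what a row does not reach only later rows make up. The controller multiplies each number of a shift by 0.12 m and each number of a turn by 2 pi rad. A row lasts 1/8 s, in which the tool goes at most 62.5 mm and 10.7 degrees, less where a joint would pass 70% of its speed; a pose out of reach is approached as far as the arm can. A call with a number of a shift or a turn outside -1 to 1 is refused whole. A call with a gripper value outside its range is refused whole. OPENING is the closure, from 0 (fully open) to 1 (shut), set as the call begins (- or left out, the last holds). The fingers move at their own pace and stop on an object; FORCE is the grip in N (left out, the last holds). Time passes only in rows, so rows that repeat a pose let the fingers close. It gives the time, the measured TCP pose, the force, the opening and the grip force at its end, in the units of the state.
- state(): the state, without advancing time (a new reading comes with each control period).
- read_camera(name): name is "side" or "top"; returns the picture (384x512x3 uint8, red, green, blue); there is no depth.
- camera_params(name): a dict with "fx", "fy", "cx", "cy" (pixels), "k1" (the pictures are not rectified: a ray, as slopes to the right and down, at radius r is drawn at 1 + k1 r^2 times it, then the intrinsics apply), "world_from_camera" (4x4, takes a point from camera to world coordinates). Camera axes: x right, y down, z forward; pixel columns grow to the right and rows downward; lengths in m; the calibration is good to about 2 mm. A picture is of the moment at which its call begins. camera_params takes no time and is no camera call.
- finish_job(): hands the job in; it is judged then, once.
The state is a dict: "clock": time; "qpos": joint angles; "joint_velocities": joint speeds; "effort": joint torques, N m; "tcp_pos": TCP position; "ee_rot": TCP orientation; "ft_force": force on the tool from outside, world axes, zero at the start; "torque": the same for the moment, N m; "finger_gap": opening from 0.0 (shut) to 1.0 (fully open); "finger_force": force on a finger pad.
Only numpy, scipy, OpenCV 4.12 (cv2) and the standard library are available. Lean on these libraries where they do the work, as an engineer would, in place of code of your own. Each camera call takes 0.05 s, during which the arm holds its last target. There are 200 camera calls.

## Working session

There is one attempt and no reset: what is moved stays moved. The work goes in short steps, Python scripts to look and compute and a shell command to move; the robot and the scene stay as the last step left them, time stands still between calls to the robot, and variables do not carry over. Pictures are saved under pics/ and viewed, at most 14 in all, crops included, and the job is handed in when it is done.

```bash
ls; mkdir -p pics
python3 - <<'E'
from plant import *
import cv2
s=state();print(s)
for n in("side","top"):
    print(n,camera_params(n)); cv2.imwrite(f"pics/{n}0.png",cv2.resize(read_camera(n)[:,:,::-1],(800,600),interpolation=cv2.INTER_CUBIC))
E
```

```text
pics
{'clock': 0.0, 'qpos': array([-1.11199544e+00,  8.74774680e-02,  1.75158360e-01,  1.65980521e+00,
        1.72995396e-05,  1.57080733e+00]), 'joint_velocities': array([ 9.95635375e-04, -1.08487854e-03,  5.52253484e-04,  6.28569089e-05,
       -3.46234675e-05, -1.14747220e-03]), 'effort': array([-2.61837013e-04, -5.20386422e+01,  4.64801252e+01,  1.62709260e-02,
       -6.23265237e-05,  2.79523306e-05]), 'tcp_pos': array([ 0.24348648, -0.4929202 ,  0.23058594]), 'ee_rot': array([-6.48567245e-04,  9.73803943e-01,  2.27388301e-01, -1.42568890e-04]), 'ft_force': array([-0.63834356, -0.10486422,  0.31458157]), 'torque': array([ 0.0038514 , -0.03455761,  0.01480139]), 'finger_force': 0.0, 'finger_gap': 1.0031079994555487}
side {'fx': 422.59099164283157, 'fy': 422.59099164283157, 'cx': 257.4310480765554, 'cy': 196.05394002585876, 'k1': -0.03753102981192317, 'world_from_camera': array([[-0.84431287, -0.37170378,  0.38596902,  0.08911996],
       [-0.53584305,  0.5818637 , -0.61180623,  0.73871462],
       [ 0.00282933, -0.72337469, -0.69044989,  0.82548686],
       [ 0.        ,  0.        ,  0.        ,  1.        ]])}
top {'fx': 392.4099189908363, 'fy': 392.4099189908363, 'cx': 249.29775245525676, 'cy': 192.1002526121923, 'k1': -0.03990145200725124, 'world_from_camera': array([[-0.02014723, -0.99149647,  0.1285645 ,  0.36797833],
       [-0.99929179,  0.02405737,  0.02893363,  0.03118802],
       [-0.03178052, -0.12789051, -0.99127898,  1.25088083],
       [ 0.        ,  0.        ,  0.        ,  1.        ]])}
```

View pics/top0.png

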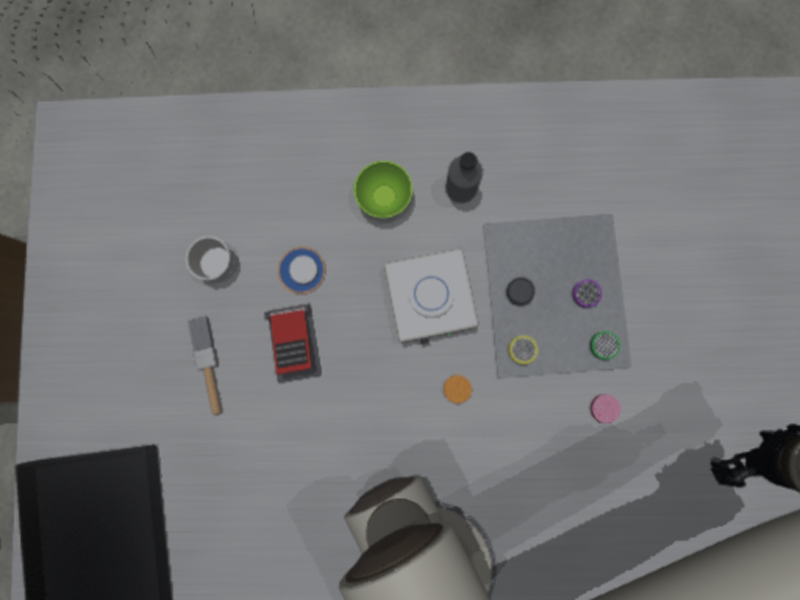

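View pics/side0.png

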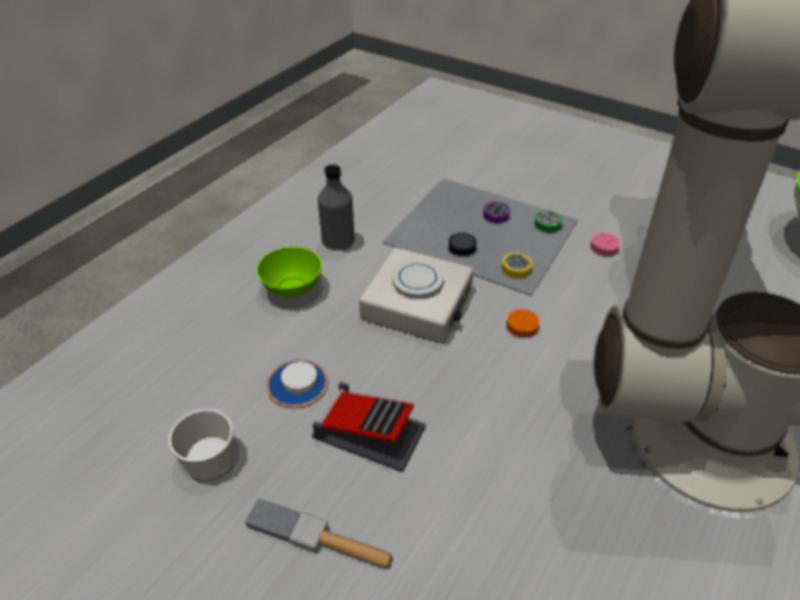

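The mat holds the pan plus three sieves: purple, yellow and green. Orange and pink lie off the mat and are decoys. In the 800-px top view: pan (521,292), purple (587,293), yellow (524,349), green (605,346), deck ring (431,294), lid (303,269), pedal tread (291,352). In the side view: pan (462,244), purple (496,212), yellow (517,265), green (548,221), ring (418,278), lid (299,376). Next I'll refine these by segmentation and triangulate them.

```bash
cat > h.py <<'E'
from plant import *
import numpy as np, cv2
from scipy.optimize import least_squares
from scipy.spatial.transform import Rotation as R
def proj(n,P):
    p=camera_params(n);T=np.linalg.inv(p["world_from_camera"]);c=T[:3,:3]@np.array(P)+T[:3,3]
    s=c[:2]/c[2];s=s*(1+p["k1"]*(s@s));return np.array([p["fx"]*s[0]+p["cx"],p["fy"]*s[1]+p["cy"]])
def tri(a,b):
    f=lambda P:np.r_[proj("top",P)-a,proj("side",P)-b]
    r=least_squares(f,[.45,-.1,.03]);return r.x,np.abs(r.fun).max()
def atz(n,uv,z):
    return least_squares(lambda P:proj(n,[P[0],P[1],z])-uv,[.45,-.1]).x
H=lambda i:cv2.cvtColor(i,cv2.COLOR_RGB2HSV)
def hue(lo,hi,s=80,v=40):return lambda i:cv2.inRange(H(i),(lo,s,v),(hi,255,255))
SEG={"purple":hue(125,155,60),"yellow":hue(22,34),"green":hue(60,85),"blue":hue(100,122,50),
 "dark":lambda i:cv2.inRange(H(i),(0,0,0),(180,255,75)),"white":lambda i:cv2.inRange(H(i),(0,0,140),(180,40,255)),
 "tread":lambda i:cv2.inRange(H(i),(0,0,0),(180,255,75)),"red":lambda i:cv2.inRange(H(i),(0,120,60),(8,255,255))}
def blob(img,c,uv,r):
    """centroid and size of the filled hull of the colour pixels within r of uv (native px), 4x enlarged"""
    u,v=int(round(uv[0])),int(round(uv[1]));w=img[v-r:v+r+1,u-r:u+r+1]
    w=cv2.resize(w,None,fx=4,fy=4,interpolation=cv2.INTER_LINEAR)
    n,l,s,_=cv2.connectedComponentsWithStats(SEG[c](w))
    m=np.isin(l,[i for i in range(1,n) if s[i,4]>30]).astype(np.uint8)
    pts=cv2.findNonZero(m)
    if pts is None:return None
    M=cv2.moments(cv2.convexHull(pts));x,y,bw,bh=cv2.boundingRect(pts)
    return np.array([(M["m10"]/M["m00"]+.5)/4-.5+u-r,(M["m01"]/M["m00"]+.5)/4-.5+v-r]),(bw/4,bh/4)
def go(x,y,z):
    """row shift (scaled) for the TCP to reach x,y,z"""
    s=state();d=R.from_quat(s["ee_rot"],scalar_first=True).inv().apply(np.array([x,y,z])-s["tcp_pos"]);return np.round(d/.12,3)
E
python3 - <<'E'
from h import *
t,s=read_camera("top"),read_camera("side")
k=1.5625
D=dict(pan=("dark",(521,292),(462,244),13),fin=("purple",(587,293),(496,212),13),yel=("yellow",(524,349),(517,265),14),gre=("green",(605,346),(548,221),13),
 deck=("blue",(431,294),(418,278),19),lid=("white",(303,269),(299,376),14),rest=("blue",(302,270),(298,383),22))
for n,(c,a,b,r) in D.items():
    A=blob(t,c,np.array(a)/k,r);B=blob(s,c,np.array(b)/k,r+4 if n!="lid" else 14)
    P,e=tri(A[0],B[0]);print(n,A[0].round(1),A[1],B[0].round(1),B[1],(P*1e3).round(1),round(e,2),"r",np.hypot(*P[:2]).round(3))
print("pad",tri(np.array((291,352))/k,np.array((384,415))/k))
q=state()["ee_rot"];Rc=R.from_quat(q,scalar_first=True);Rt=R.from_quat([0,.70711,.70711,0],scalar_first=True)
print("turn",(Rc.inv()*Rt).as_rotvec()/2/np.pi)
cv2.imwrite("pics/z1.png",cv2.resize(np.hstack([t[150:280,150:250],s[210:340,170:290]])[:,:,::-1],None,fx=3.5,fy=3.5,interpolation=cv2.INTER_CUBIC))
E
```

```text
pan [332.5 186.4] (17.75, 17.75) [299.4 152.5] (27.0, 25.5) [ 533.1 -195.7   31.1] 1.6 r 0.568
fin [375.6 187.4] (19.0, 18.25) [317.2 135.4] (17.75, 13.75) [ 534.1 -333.9   10.3] 0.04 r 0.63
yel [334.4 223.6] (18.25, 18.25) [330.3 169.3] (20.0, 16.75) [ 422.4 -197.9   11.6] 0.06 r 0.467
gre [387.  220.6] (18.5, 18.0) [350.5 142. ] (17.5, 12.75) [ 428.1 -364.3    7.1] 0.03 r 0.562
deck [275.1 187.4] (21.75, 8.5) [278.4 178.3] (1.5, 4.5) [517.8 -20.6  64.8] 5.36 r 0.518
lid [193.5 171.9] (16.5, 16.75) [190.7 236. ] (29.0, 21.75) [596.4 243.5  29.1] 0.29 r 0.644
rest [192.6 172.5] (27.5, 27.5) [189.5 245.2] (35.75, 25.25) [ 5.990e+02  2.511e+02 -3.000e-01] 0.05 r 0.649
pad (array([0.42304412, 0.26053284, 0.05202099]), np.float64(0.8034495074668371))
turn [-1.11986888e-04 -7.42061875e-05 -1.76970493e-01]
```

View pics/z1.png

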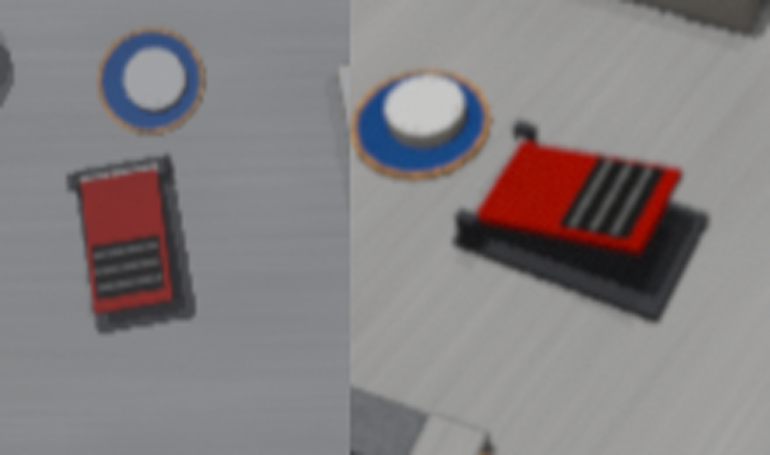

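Upright check crop: the tread is centred at crop (127,268) in top and (625,195) in side, with the raised end towards the robot. The lid is at crop (154,78) in top and about (425,108) in side. The deck ring and pan weren't segmented well, so I'll enlarge them.

Run:
```python
from h import *
t,s=read_camera("top"),read_camera("side")
a=cv2.resize(t[160:215,245:345],None,fx=8,fy=8,interpolation=cv2.INTER_CUBIC)[:240]
a=cv2.resize(t[165:210,250:350],None,fx=8,fy=6,interpolation=cv2.INTER_CUBIC)
b=cv2.resize(s[140:195,230:330],None,fx=8,fy=6,interpolation=cv2.INTER_CUBIC)
cv2.imwrite("pics/z2.png",np.vstack([a,b])[:600,:,::-1])
```

```text
(no output)
```

View pics/z2.png

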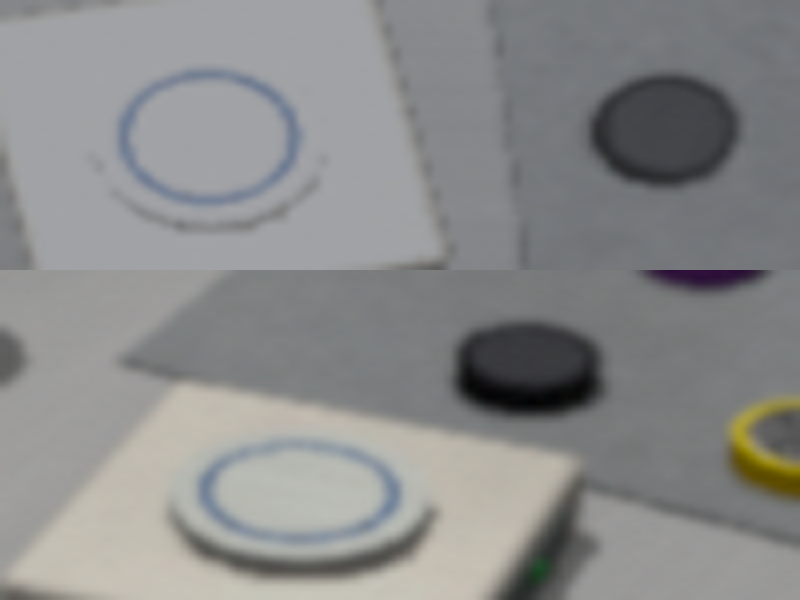

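The ring centre is at crop (209,137) in top and (299,491) in side. The pan is at crop (665,129) in top and (529,367) in side.

```bash
python3 - <<'E'
from h import *
k=3.5;o=lambda x,y,u0,v0:np.array([u0+x/k-.36,v0+y/k-.36])
for n,a,b in [("deck",(275.7,187.4),(266.9,176.4)),("pan",(332.7,186.1),(295.7,155.7)),("lid",o(154,78,150,150),o(75,109,170,210)),("pad",o(127,268,150,150),o(275,195,170,210)),
 ("lowend",o(132,308,150,150),o(306,208,170,210))]:
    P,e=tri(np.array(a),np.array(b));print(n,(P*1e3).round(1),round(e,2))
E
python3 -m crank '[[0,0,0,0,0,-0.03],[0,0,0,0,0,-0.06],[0,0,0,0,0,-0.09],[0,0,0,0,0,-0.12],[0,0,0,0,0,-0.15],[0,0,0,0,0,-0.177],[0,0,0,0,0,-0.177]]' 0
python3 -c "
from h import *
print(go(.53,-.196,.15),go(.53,-.196,.001),state()['ee_rot'])"
```

```text
deck [534.2 -15.   65. ] 0.02
pan [ 540.9 -197.9   12.9] 0.14
lid [597.8 245.1  11.9] 0.25
pad [418.2 259.8  55.9] 1.42
lowend [390.4 258.3  59.3] 0.92
clock: 1.18
tcp_pos: [0.2436, -0.4931, 0.2312]
ee_rot: [-0.0, 0.707, 0.707, 0.0]
ft_force: [-0.6, -0.5, 0.0]
finger_gap: 0.999
finger_force: 0.0
[2.478 2.384 0.677] [2.478 2.384 1.919] [-7.72891249e-05  7.07480022e-01  7.06733338e-01  2.59918909e-05]
```

```bash
python3 -m crank '[[0.35,0.35,0,0,0,0],[0.7,0.7,0,0,0,0],[0.82,0.82,0,0,0,0]]' >/dev/null
python3 -m crank '[[0.35,0.35,0,0,0,0],[0.7,0.7,0,0,0,0],[0.82,0.82,0,0,0,0]]' >/dev/null
python3 -m crank '[[0.35,0.35,0,0,0,0],[0.7,0.7,0.5,0,0,0],[0.82,0.82,0.9,0,0,0],[0.82,0.82,0.9,0,0,0],[0.82,0.82,0.9,0,0,0]]'
python3 -c "
from h import *
print(go(.541,-.198,.002))"
```

```text
clock: 2.55
tcp_pos: [0.5385, -0.198, 0.1237]
ee_rot: [-0.0, 0.708, 0.707, -0.0]
ft_force: [0.3, -0.0, 1.0]
finger_gap: 0.999
finger_force: 0.0
[0.    0.021 1.015]
```

```bash
python3 -m crank '[[0,0.02,0.3,0,0,0],[0,0.02,0.6,0,0,0],[0,0.02,0.85,0,0,0],[0,0.02,1,0,0,0],[0,0.02,1,0,0,0],[0,0.02,1,0,0,0]]'
python3 -c "
from h import *
cv2.imwrite('pics/s2.png',cv2.resize(read_camera('side')[110:220,230:370,::-1],None,fx=5,fy=5,interpolation=cv2.INTER_CUBIC))"
```

```text
clock: 3.3
tcp_pos: [0.542, -0.1985, 0.0052]
ee_rot: [0.001, 0.707, 0.707, 0.0]
ft_force: [0.5, 0.2, 0.1]
finger_gap: 0.996
finger_force: 0.0
```

View pics/s2.png

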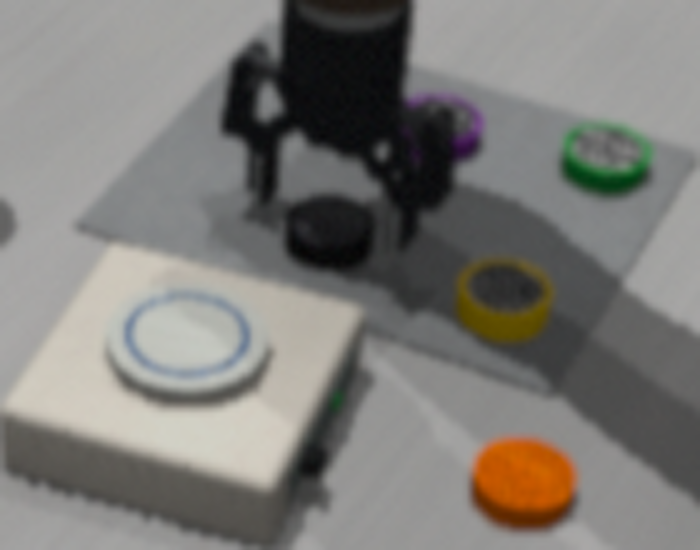

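The fingers straddle the pan: tips at about x=262 and 405 in the crop, pan at 330. I'll go 3 mm lower and close.

```bash
python3 -m crank '[[0,0,0.03,0,0,0],[0,0,0.03,0,0,0],[0,0,0.03,0,0,0],[0,0,0.03,0,0,0],[0,0,0.03,0,0,0],[0,0,0.03,0,0,0],[0,0,0.03,0,0,0],[0,0,0.03,0,0,0]]' 1 40
python3 -m crank '[[0,0,-0.3,0,0,0],[0,0,-0.7,0,0,0],[0,0,-1,0,0,0],[0,0,-1,0,0,0],[0,0,-1,0,0,0]]'
python3 -c "
from h import *
print(go(.534,-.015,.125))"
```

```text
clock: 4.35
tcp_pos: [0.5414, -0.1979, 0.0001]
ee_rot: [0.0, 0.707, 0.707, 0.0]
ft_force: [-0.1, 0.4, 5.3]
finger_gap: 0.64
finger_force: 42.7
clock: 4.97
tcp_pos: [0.5407, -0.1977, 0.1185]
ee_rot: [-0.001, 0.707, 0.707, -0.0]
ft_force: [-0.6, -0.2, -0.9]
finger_gap: 0.636
finger_force: 42.8
[ 1.523 -0.056 -0.053]
```

```bash
python3 -m crank '[[0.25,0,0,0,0,0],[0.5,0,0,0,0,0],[0.75,0,0,0,0,0],[0.75,0,0,0,0,0]]' >/dev/null
python3 -m crank '[[0.3,-0.03,0,0,0,0],[0.6,-0.05,0,0,0,0],[0.77,-0.055,0,0,0,0],[0.77,-0.055,0,0,0,0],[0.77,-0.055,0.2,0,0,0],[0.77,-0.055,0.38,0,0,0],[0.77,-0.055,0.38,0,0,0],[0.77,-0.055,0.38,0,0,0]]'
python3 -c "
from h import *
print(go(.534,-.015,.0635))"
```

```text
clock: 6.48
tcp_pos: [0.5347, -0.0162, 0.0746]
ee_rot: [0.0, 0.707, 0.707, 0.0]
ft_force: [0.0, 0.3, -0.1]
finger_gap: 0.636
finger_force: 42.7
[ 0.01  -0.006  0.092]
```

```bash
python3 -m crank '[[0.01,0,0.04,0,0,0],[0.01,0,0.07,0,0,0],[0.01,0,0.085,0,0,0],[0.01,0,0.085,0,0,0],[0.01,0,0.085,0,0,0]]'
```

```text
clock: 7.1
tcp_pos: [0.5346, -0.0143, 0.064]
ee_rot: [0.0, 0.707, 0.707, 0.0]
ft_force: [-0.0, -0.2, -0.4]
finger_gap: 0.634
finger_force: 42.7
```

```bash
python3 -m crank '[[0,0,0.008,0,0,0],[0,0,0.008,0,0,0],[0,0,0.016,0,0,0],[0,0,0.016,0,0,0]]'
```

```text
clock: 7.6
tcp_pos: [0.5347, -0.0143, 0.0631]
ee_rot: [0.0, 0.707, 0.707, 0.0]
ft_force: [-2.9, 0.7, 9.3]
finger_gap: 0.641
finger_force: 43.7
```

```bash
python3 -m crank '[[0,0,0,0,0,0],[0,0,0,0,0,0],[0,0,0,0,0,0],[0,0,-0.2,0,0,0],[0,0,-0.6,0,0,0],[0,0,-0.8,0,0,0]]' 0 >/dev/null
python3 -m crank '[[-0.3,0,0,0,0,0],[-0.6,0,0,0,0,0],[-0.9,0,0,0,0,0],[-1,0,0,0,0,0]]' >/dev/null
python3 -m crank '[[-0.3,0,0,0,0,0],[-0.6,0,0,0,0,0],[-0.9,0,0,0,0,0],[-1,0,0,0,0,0]]' >/dev/null
python3 -m crank '[[-0.3,0,0,0,0,0],[-0.6,0,0,0,0,0],[-0.66,0,0,0,0,0],[-0.66,0,0,0,0,0]]'
cat > loc.py <<'E'
from h import *
import sys
# purple/yellow/green/pan-on-deck from current pictures: search near predicted
t,s=read_camera("top"),read_camera("side")
for c,P0 in (("purple",[.534,-.334,.011]),("yellow",[.422,-.198,.011]),("green",[.428,-.364,.011])):
    if c not in sys.argv[1:]:continue
    try:
        A=blob(t,c,proj("top",P0),16);B=blob(s,c,proj("side",P0),16)
        P,e=tri(A[0],B[0]);print(c,A[1],B[1],(P*1e3).round(1),round(e,2),"top@12:",(atz("top",A[0],.012)*1e3).round(1))
    except Exception as x:print(c,x)
E
python3 loc.py purple yellow green
python3 -c "
from h import *
a=cv2.resize(read_camera('top')[165:210,250:350],None,fx=8,fy=6,interpolation=cv2.INTER_CUBIC)
b=cv2.resize(read_camera('side')[140:195,230:330],None,fx=8,fy=6,interpolation=cv2.INTER_CUBIC)
cv2.imwrite('pics/z3.png',np.vstack([a,b])[:600,:,::-1])
print(go(.534,-.334,.004))"
```

```text
clock: 9.85
tcp_pos: [0.5346, -0.3328, 0.1577]
ee_rot: [-0.0, 0.707, 0.707, 0.0]
ft_force: [0.1, -0.2, 0.3]
finger_gap: 1.0
finger_force: 0.0
purple (19.0, 19.0) (17.75, 12.75) [ 534.7 -334.9    6.3] 0.05 top@12: [ 534.1 -333.2]
yellow (18.75, 18.5) (20.25, 17.0) [ 422.5 -198.3   11.6] 0.03 top@12: [ 422.6 -198.2]
green (11.5, 15.0) (18.0, 13.25) [ 429.9 -348.8   15.9] 1.93 top@12: [ 435.7 -348.2]
[-0.014 -0.007  1.285]
```

View pics/z3.png

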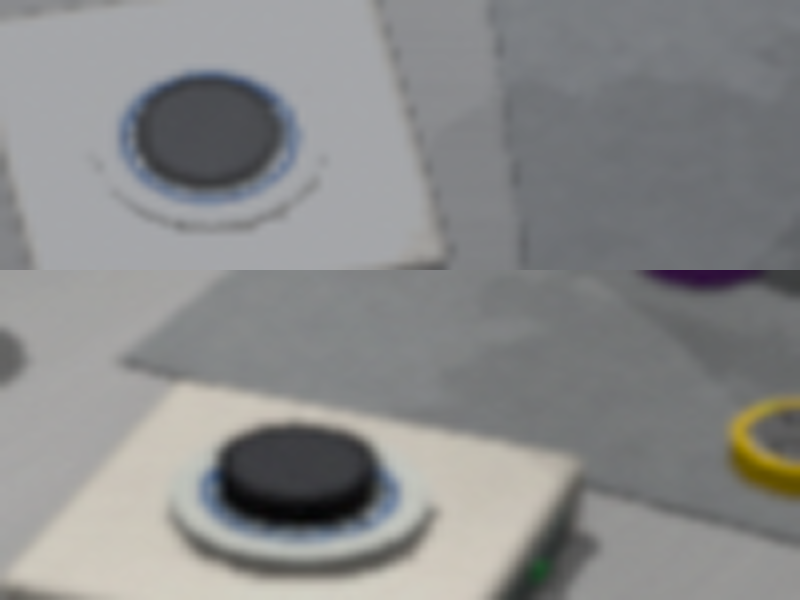

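The pan sits concentric in the ring: top view (210,132) against ring centre (209,137), and the small offset is height parallax. Next the purple sieve.

```bash
python3 -m crank '[[-0.01,0,0.3,0,0,0],[-0.01,0,0.6,0,0,0],[-0.01,0,0.9,0,0,0],[-0.01,0,1,0,0,0]]' >/dev/null
python3 -m crank '[[0,0,0.15,0,0,0],[0,0,0.28,0,0,0],[0,0,0.28,0,0,0],[0,0,0.28,0,0,0]]'
python3 -m crank '[[0,0,0,0,0,0],[0,0,0,0,0,0],[0,0,0,0,0,0],[0,0,0,0,0,0],[0,0,0,0,0,0],[0,0,0,0,0,0]]' 1 40
python3 -m crank '[[0,0,-0.3,0,0,0],[0,0,-0.7,0,0,0],[0,0,-1,0,0,0],[0,0,-1,0,0,0],[0,0,-1,0,0,0]]'
python3 -c "
from h import *
print(go(.534,-.015,.1))"
```

```text
clock: 11.05
tcp_pos: [0.5349, -0.3349, 0.0051]
ee_rot: [0.0, 0.707, 0.707, 0.0]
ft_force: [-0.2, 0.3, 0.2]
finger_gap: 0.998
finger_force: 0.0
clock: 11.8
tcp_pos: [0.5349, -0.335, 0.0054]
ee_rot: [0.001, 0.707, 0.707, 0.0]
ft_force: [-1.1, 1.3, 5.7]
finger_gap: 0.636
finger_force: 42.2
clock: 12.42
tcp_pos: [0.5343, -0.3345, 0.1234]
ee_rot: [-0.001, 0.707, 0.707, -0.0]
ft_force: [0.2, -0.3, -1.5]
finger_gap: 0.64
finger_force: 42.7
[ 2.663e+00 -2.000e-03  1.960e-01]
```

```bash
python3 -m crank '[[0.3,0,0,0,0,0],[0.6,0,0,0,0,0],[0.88,0,0,0,0,0],[0.88,0,0,0,0,0]]' >/dev/null
python3 -m crank '[[0.3,0,0,0,0,0],[0.6,0,0,0,0,0],[0.88,0,0,0,0,0],[0.88,0,0,0,0,0]]' >/dev/null
python3 -m crank '[[0.3,0,0,0,0,0],[0.6,0,0,0,0,0],[0.9,0,0,0,0,0],[0.9,0,0,0,0,0],[0.9,0,0.15,0,0,0],[0.9,0,0.26,0,0,0],[0.9,0,0.26,0,0,0],[0.9,0,0.26,0,0,0]]'
python3 -c "
from h import *
print(go(.534,-.015,.0875))"
```

```text
clock: 14.42
tcp_pos: [0.5345, -0.016, 0.0932]
ee_rot: [-0.0, 0.707, 0.707, -0.0]
ft_force: [1.1, -0.4, -0.9]
finger_gap: 0.634
finger_force: 42.7
[ 0.008 -0.004  0.047]
```

```bash
python3 -m crank '[[0.01,0,0.025,0,0,0],[0.01,0,0.045,0,0,0],[0.01,0,0.045,0,0,0],[0.01,0,0.045,0,0,0]]'
python3 -m crank '[[0,0,0.005,0,0,0],[0,0,0.01,0,0,0],[0,0,0.01,0,0,0]]'
```

```text
clock: 14.92
tcp_pos: [0.5345, -0.0142, 0.0879]
ee_rot: [0.0, 0.707, 0.707, 0.0]
ft_force: [-0.3, 0.9, -0.6]
finger_gap: 0.636
finger_force: 42.7
clock: 15.3
tcp_pos: [0.5345, -0.0143, 0.0865]
ee_rot: [-0.0, 0.707, 0.707, -0.0]
ft_force: [-0.4, -0.1, -0.4]
finger_gap: 0.634
finger_force: 42.7
```

```bash
python3 -m crank '[[0,0,0.005,0,0,0],[0,0,0.01,0,0,0],[0,0,0.01,0,0,0]]'
python3 -m crank '[[0,0,0,0,0,0],[0,0,0,0,0,0],[0,0,0,0,0,0],[0,0,-0.2,0,0,0],[0,0,-0.6,0,0,0],[0,0,-0.8,0,0,0]]' 0 >/dev/null
python3 -m crank '[[-0.3,-0.2,0,0,0,0],[-0.6,-0.4,0,0,0,0],[-0.76,-0.47,0,0,0,0],[-0.76,-0.47,0,0,0,0]]' >/dev/null
python3 -m crank '[[-0.3,-0.2,0,0,0,0],[-0.6,-0.4,0,0,0,0],[-0.76,-0.46,0.4,0,0,0],[-0.76,-0.46,0.7,0,0,0],[-0.76,-0.46,0.7,0,0,0]]'
python3 loc.py yellow green
python3 -c "
from h import *
a=cv2.resize(read_camera('top')[165:210,250:350],None,fx=8,fy=6,interpolation=cv2.INTER_CUBIC)
b=cv2.resize(read_camera('side')[140:195,230:330],None,fx=8,fy=6,interpolation=cv2.INTER_CUBIC)
cv2.imwrite('pics/z4.png',np.vstack([a,b])[:600,:,::-1])
print(go(.4225,-.198,.005))"
```

```text
clock: 15.68
tcp_pos: [0.5346, -0.0143, 0.0864]
ee_rot: [0.0, 0.707, 0.707, 0.0]
ft_force: [-3.6, 1.0, 7.7]
finger_gap: 0.636
finger_force: 43.5
clock: 17.55
tcp_pos: [0.4218, -0.1956, 0.0951]
ee_rot: [-0.002, 0.707, 0.707, -0.001]
ft_force: [-0.2, 1.1, 0.3]
finger_gap: 0.998
finger_force: 0.0
yellow (14.25, 18.25) (20.75, 16.0) [ 420.1 -189.5   17.2] 0.26 top@12: [ 421.2 -190.2]
green 'NoneType' object is not subscriptable
[-0.011 -0.015  0.785]
```

View pics/z4.png

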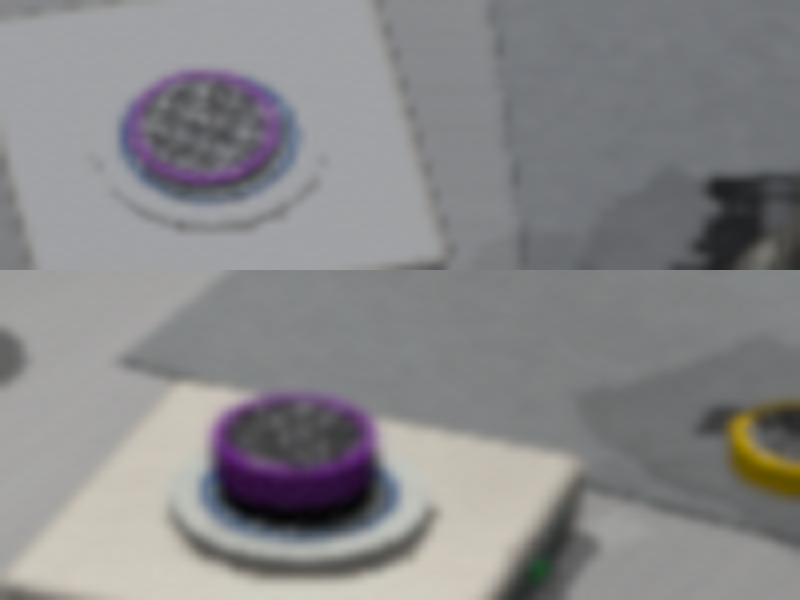

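Purple is on the pan, offset about 2 mm. Yellow is unmoved. Picking yellow.

```bash
python3 -m crank '[[-0.015,0,0.3,0,0,0],[-0.015,0,0.6,0,0,0],[-0.015,0,0.77,0,0,0],[-0.015,0,0.77,0,0,0],[-0.015,0,0.77,0,0,0]]'
python3 -m crank '[[0,0,0,0,0,0],[0,0,0,0,0,0],[0,0,0,0,0,0],[0,0,0,0,0,0],[0,0,0,0,0,0],[0,0,0,0,0,0]]' 1 40
python3 -m crank '[[0,0,-0.3,0,0,0],[0,0,-0.7,0,0,0],[0,0,-1,0,0,0],[0,0,-1,0,0,0],[0,0,-1,0,0,0]]'
python3 -c "
from h import *
print(go(.534,-.015,.113))"
```

```text
clock: 18.38
tcp_pos: [0.4241, -0.1988, 0.0068]
ee_rot: [0.001, 0.707, 0.707, 0.0]
ft_force: [0.3, -0.6, 0.2]
finger_gap: 0.997
finger_force: 0.0
clock: 19.12
tcp_pos: [0.4236, -0.1988, 0.0063]
ee_rot: [0.001, 0.707, 0.707, 0.0]
ft_force: [-1.3, -0.2, 7.8]
finger_gap: 0.636
finger_force: 41.1
clock: 19.75
tcp_pos: [0.4227, -0.1984, 0.1244]
ee_rot: [-0.0, 0.707, 0.707, -0.0]
ft_force: [-0.1, 0.3, -1.3]
finger_gap: 0.637
finger_force: 42.8
[1.528 0.927 0.095]
```

```bash
python3 -m crank '[[0.3,0.2,-0.1,0,0,0],[0.6,0.4,-0.1,0,0,0],[0.76,0.46,-0.1,0,0,0],[0.76,0.46,-0.1,0,0,0]]' >/dev/null
python3 -m crank '[[0.3,0.2,0,0,0,0],[0.6,0.4,0,0,0,0],[0.76,0.465,0,0,0,0],[0.76,0.465,0,0,0,0],[0.76,0.465,0.1,0,0,0],[0.76,0.465,0.2,0,0,0],[0.76,0.465,0.2,0,0,0]]'
python3 -c "
from h import *
print(go(.534,-.0155,.1065))"
```

```text
clock: 21.12
tcp_pos: [0.5329, -0.0168, 0.1114]
ee_rot: [-0.001, 0.707, 0.707, -0.001]
ft_force: [-0.3, -0.0, -1.3]
finger_gap: 0.635
finger_force: 42.9
[0.011 0.01  0.041]
```

```bash
python3 -m crank '[[0,0,0.02,0,0,0],[0,0,0.035,0,0,0],[0,0,0.035,0,0,0],[0,0,0.035,0,0,0]]'
python3 -m crank '[[0,0,0.005,0,0,0],[0,0,0.01,0,0,0],[0,0,0.01,0,0,0]]'
python3 -m crank '[[0,0,0.004,0,0,0],[0,0,0.008,0,0,0],[0,0,0.008,0,0,0]]'
```

```text
clock: 21.62
tcp_pos: [0.534, -0.0161, 0.109]
ee_rot: [0.0, 0.707, 0.707, 0.0]
ft_force: [-0.4, -0.4, 0.1]
finger_gap: 0.633
finger_force: 42.9
clock: 22.0
tcp_pos: [0.5339, -0.0161, 0.1075]
ee_rot: [-0.0, 0.707, 0.707, -0.0]
ft_force: [0.3, -0.2, -1.4]
finger_gap: 0.635
finger_force: 42.9
clock: 22.38
tcp_pos: [0.5339, -0.0161, 0.1065]
ee_rot: [-0.0, 0.707, 0.707, -0.0]
ft_force: [0.2, -0.2, -1.4]
finger_gap: 0.634
finger_force: 42.9
```

```bash
python3 -m crank '[[0,0,0.005,0,0,0],[0,0,0.01,0,0,0],[0,0,0.01,0,0,0]]'
python3 -m crank '[[0,0,0,0,0,0],[0,0,0,0,0,0],[0,0,0,0,0,0],[0,0,-0.2,0,0,0],[0,0,-0.6,0,0,0],[0,0,-0.8,0,0,0],[0,0,-0.8,0,0,0]]' 0
python3 loc.py green
python3 -c "
from h import *
cv2.imwrite('pics/t5.png',cv2.resize(read_camera('top')[90:290,100:420,::-1],None,fx=2.5,fy=2.5,interpolation=cv2.INTER_CUBIC))
print(go(.430,-.364,.2))"
```

```text
clock: 22.75
tcp_pos: [0.534, -0.0161, 0.1055]
ee_rot: [0.0, 0.707, 0.707, 0.0]
ft_force: [-0.3, -0.7, -0.3]
finger_gap: 0.632
finger_force: 43.0
clock: 23.62
tcp_pos: [0.5348, -0.0161, 0.2034]
ee_rot: [0.001, 0.707, 0.707, 0.001]
ft_force: [-0.4, 0.0, -0.9]
finger_gap: 1.001
finger_force: 0.0
green (18.5, 18.0) (17.25, 12.75) [ 428.1 -364.4    6.9] 0.0 top@12: [ 427.9 -362.7]
[-2.899 -0.864  0.003]
```

View pics/t5.png

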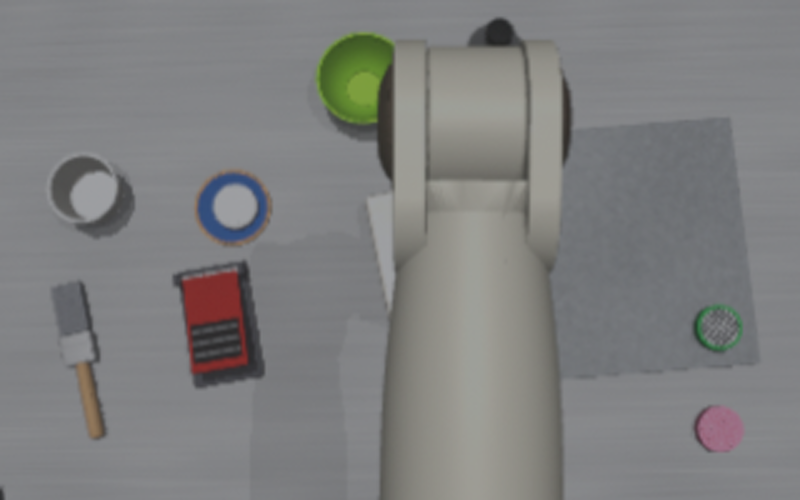

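Only green remains on the mat, unmoved at about (0.428, -0.363). Lid and rest are unmoved at crop (233,207).

```bash
python3 -m crank '[[-0.3,-0.1,0,0,0,0],[-0.6,-0.2,0,0,0,0],[-0.9,-0.29,0,0,0,0],[-0.96,-0.29,0,0,0,0]]' >/dev/null
python3 -m crank '[[-0.3,-0.1,0,0,0,0],[-0.6,-0.2,0,0,0,0],[-0.9,-0.29,0,0,0,0],[-0.96,-0.29,0,0,0,0]]' >/dev/null
python3 -m crank '[[-0.3,-0.1,0.1,0,0,0],[-0.6,-0.2,0.3,0,0,0],[-0.9,-0.29,0.6,0,0,0],[-0.97,-0.29,0.9,0,0,0],[-0.97,-0.29,0.9,0,0,0],[-0.97,-0.29,0.9,0,0,0]]'
python3 -c "
from h import *
print(go(.4285,-.3635,.005))"
```

```text
clock: 25.52
tcp_pos: [0.4304, -0.3622, 0.0946]
ee_rot: [0.0, 0.707, 0.707, 0.0]
ft_force: [1.0, 0.2, -0.6]
finger_gap: 1.003
finger_force: 0.0
[-0.011 -0.016  0.747]
```

```bash
python3 -m crank '[[-0.01,-0.015,0.3,0,0,0],[-0.01,-0.015,0.6,0,0,0],[-0.01,-0.015,0.745,0,0,0],[-0.01,-0.015,0.745,0,0,0],[-0.01,-0.015,0.745,0,0,0]]'
python3 -m crank '[[0,0,0,0,0,0],[0,0,0,0,0,0],[0,0,0,0,0,0],[0,0,0,0,0,0],[0,0,0,0,0,0],[0,0,0,0,0,0]]' 1 40
python3 -m crank '[[0,0,-0.3,0,0,0],[0,0,-0.7,0,0,0],[0,0,-1,0,0,0],[0,0,-1,0,0,0],[0,0,-1,0,0,0]]'
python3 -m crank '[[0.3,0.1,-0.1,0,0,0],[0.6,0.2,-0.2,0,0,0],[0.9,0.29,-0.3,0,0,0],[0.96,0.29,-0.3,0,0,0],[0.96,0.29,-0.3,0,0,0]]'
python3 -m crank '[[0.3,0.1,0,0,0,0],[0.6,0.2,0,0,0,0],[0.9,0.29,0,0,0,0],[0.96,0.29,0,0,0,0],[0.96,0.29,0,0,0,0]]'
python3 -c "
from h import *
print(go(.534,-.0155,.14))"
```

```text
clock: 26.15
tcp_pos: [0.4293, -0.364, 0.0078]
ee_rot: [0.002, 0.707, 0.708, 0.001]
ft_force: [-6.1, 6.8, 13.9]
finger_gap: 1.002
finger_force: 7.0
clock: 26.9
tcp_pos: [0.4369, -0.3708, 0.0205]
ee_rot: [0.015, 0.707, 0.707, 0.001]
ft_force: [-2.6, 2.5, 78.1]
finger_gap: 0.005
finger_force: 38.9
clock: 27.52
tcp_pos: [0.4283, -0.3639, 0.1247]
ee_rot: [0.001, 0.707, 0.707, 0.0]
ft_force: [0.3, 0.7, -0.3]
finger_gap: 0.006
finger_force: 0.0
clock: 28.15
tcp_pos: [0.4623, -0.2486, 0.1592]
ee_rot: [-0.0, 0.707, 0.708, -0.0]
ft_force: [0.3, 0.2, -0.6]
finger_gap: -0.0
finger_force: 0.0
clock: 28.78
tcp_pos: [0.497, -0.1343, 0.1595]
ee_rot: [-0.0, 0.707, 0.707, -0.0]
ft_force: [0.9, -0.4, -0.3]
finger_gap: -0.001
finger_force: 0.0
[0.99  0.309 0.162]
```

The fingers closed on nothing, so green was knocked just before the grasp. I'll look again.

```bash
python3 -m crank '[[0.3,0,-0.3,0,0,0],[0.6,0,-0.5,0,0,0],[0.6,0,-0.5,0,0,0],[0.6,0,-0.5,0,0,0],[0.6,0,-0.5,0,0,0]]' 0
python3 loc.py green
python3 -c "
from h import *
t=cv2.resize(read_camera('top')[160:300,250:450,::-1],None,fx=4,fy=4,interpolation=cv2.INTER_CUBIC)[:300]
t=cv2.resize(read_camera('top')[150:275,250:430,::-1],(800,300),interpolation=cv2.INTER_CUBIC)
s=cv2.resize(read_camera('side')[100:210,240:420,::-1],(800,300),interpolation=cv2.INTER_CUBIC)
cv2.imwrite('pics/g6.png',np.vstack([t,s]))"
```

```text
clock: 29.4
tcp_pos: [0.4969, -0.0629, 0.219]
ee_rot: [-0.001, 0.708, 0.707, -0.001]
ft_force: [1.0, 0.0, -0.2]
finger_gap: 1.001
finger_force: 0.0
green (18.75, 17.25) (17.0, 12.75) [ 452.4 -356.4    8.7] 0.03 top@12: [ 452.2 -355.4]
```

View pics/g6.png

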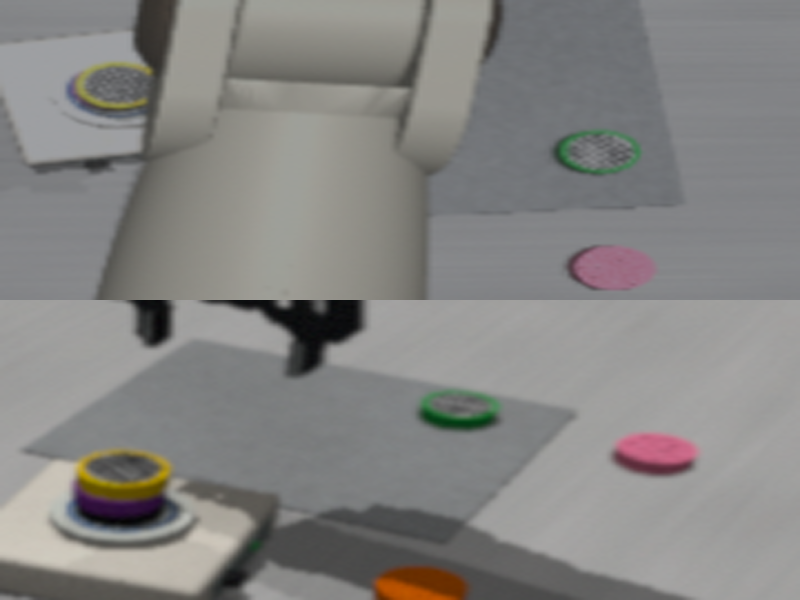

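Green lies flat at about (0.452, -0.356), and the stack looks good. Retrying, checking forces this time.

```bash
python3 -m crank '[[-0.3,-0.04,0,0,0,0],[-0.6,-0.08,0,0,0,0],[-0.8,-0.12,0,0,0,0],[-0.815,-0.123,0,0,0,0]]' >/dev/null
python3 -m crank '[[-0.3,-0.04,0,0,0,0],[-0.6,-0.08,0,0,0,0],[-0.8,-0.12,0,0,0,0],[-0.815,-0.123,0,0,0,0]]' >/dev/null
python3 -m crank '[[-0.3,-0.04,0.1,0,0,0],[-0.6,-0.08,0.4,0,0,0],[-0.8,-0.12,0.7,0,0,0],[-0.815,-0.123,1,0,0,0],[-0.815,-0.123,1,0,0,0],[-0.815,-0.123,1,0,0,0]]'
python3 -c "
from h import *
print(blob(read_camera('side'),'green',proj('side',[.452,-.356,.012]),16),proj('side',[.4524,-.3564,.0087]))
print(go(.4525,-.356,.0055))"
```

```text
clock: 31.4
tcp_pos: [0.4539, -0.3545, 0.1017]
ee_rot: [0.001, 0.707, 0.708, 0.0]
ft_force: [-0.7, -0.5, 1.5]
finger_gap: 0.999
finger_force: 0.0
(array([342.66680443, 140.93616826]), (17.75, 12.0)) [342.66771725 140.39164814]
[-0.008 -0.016  0.805]
```

```bash
python3 -m crank '[[-0.01,-0.01,0.3,0,0,0],[-0.01,-0.01,0.5,0,0,0],[-0.01,-0.01,0.65,0,0,0],[-0.01,-0.01,0.8,0,0,0],[-0.01,-0.01,0.8,0,0,0]]'
```

```text
clock: 32.08
tcp_pos: [0.4515, -0.3558, 0.0031]
ee_rot: [-0.001, 0.707, 0.707, -0.0]
ft_force: [0.2, 1.2, 0.2]
finger_gap: 1.004
finger_force: 0.0
```

```bash
python3 -m crank '[[0,0,0,0,0,0],[0,0,0,0,0,0],[0,0,0,0,0,0],[0,0,0,0,0,0],[0,0,0,0,0,0],[0,0,0,0,0,0]]' 1 40
python3 -m crank '[[0,0,-0.3,0,0,0],[0,0,-0.7,0,0,0],[0,0,-1,0,0,0],[0,0,-1,0,0,0],[0,0,-1,0,0,0]]'
python3 -c "
from h import *
print(go(.534,-.0155,.16))"
```

```text
clock: 32.83
tcp_pos: [0.4524, -0.3568, 0.0054]
ee_rot: [0.001, 0.707, 0.707, 0.0]
ft_force: [-1.6, 0.2, 6.6]
finger_gap: 0.636
finger_force: 42.2
clock: 33.45
tcp_pos: [0.4517, -0.3562, 0.1233]
ee_rot: [-0.0, 0.707, 0.707, -0.0]
ft_force: [-0.4, 0.1, -1.7]
finger_gap: 0.633
finger_force: 42.8
[ 2.839  0.686 -0.305]
```

```bash
python3 -m crank '[[0.3,0.1,-0.1,0,0,0],[0.6,0.2,-0.2,0,0,0],[0.9,0.23,-0.3,0,0,0],[0.945,0.23,-0.3,0,0,0]]' >/dev/null
python3 -m crank '[[0.3,0.1,0,0,0,0],[0.6,0.2,0,0,0,0],[0.9,0.23,0,0,0,0],[0.945,0.23,0,0,0,0]]' >/dev/null
python3 -m crank '[[0.3,0.1,0,0,0,0],[0.6,0.2,0,0,0,0],[0.9,0.225,0,0,0,0],[0.95,0.225,0,0,0,0],[0.95,0.225,0.15,0,0,0],[0.95,0.225,0.25,0,0,0],[0.95,0.225,0.25,0,0,0],[0.95,0.225,0.25,0,0,0]]'
python3 -c "
from h import *
print(go(.534,-.0155,.1237))"
```

```text
clock: 35.45
tcp_pos: [0.534, -0.016, 0.1301]
ee_rot: [0.0, 0.707, 0.707, -0.0]
ft_force: [0.2, 0.4, -0.7]
finger_gap: 0.632
finger_force: 42.8
[ 0.005 -0.     0.053]
```

```bash
python3 -m crank '[[0,0,0.02,0,0,0],[0,0,0.04,0,0,0],[0,0,0.048,0,0,0],[0,0,0.048,0,0,0]]'
python3 -m crank '[[0,0,0.004,0,0,0],[0,0,0.008,0,0,0],[0,0,0.008,0,0,0]]'
python3 -m crank '[[0,0,0.004,0,0,0],[0,0,0.008,0,0,0],[0,0,0.008,0,0,0]]'
```

```text
clock: 35.95
tcp_pos: [0.534, -0.0154, 0.1242]
ee_rot: [-0.0, 0.707, 0.707, -0.0]
ft_force: [0.0, 0.3, -0.6]
finger_gap: 0.64
finger_force: 42.8
clock: 36.33
tcp_pos: [0.534, -0.0155, 0.1232]
ee_rot: [-0.0, 0.707, 0.707, -0.0]
ft_force: [-0.4, -0.5, -1.5]
finger_gap: 0.632
finger_force: 42.8
clock: 36.7
tcp_pos: [0.5341, -0.0155, 0.1224]
ee_rot: [0.0, 0.707, 0.707, 0.0]
ft_force: [-0.6, -0.1, 0.3]
finger_gap: 0.637
finger_force: 43.1
```

```bash
python3 -m crank '[[0,0,0,0,0,0],[0,0,0,0,0,0],[0,0,0,0,0,0],[0,0,-0.2,0,0,0],[0,0,-0.5,0,0,0],[0,0,-0.65,0,0,0]]' 0 >/dev/null
python3 -m crank '[[0.3,0.1,0,0,0,0],[0.5,0.2,0,0,0,0],[0.72,0.18,0,0,0,0],[0.72,0.18,0,0,0,0],[0.72,0.18,0,0,0,0]]'
python3 -c "
from h import *
t=read_camera('top');s=read_camera('side')
print(blob(t,'white',(193.5,171.9),14),blob(t,'blue',(192.6,172.5),22))
a=cv2.resize(t[150:210,160:300,::-1],(800,300),interpolation=cv2.INTER_CUBIC)
b=cv2.resize(s[130:270,160:350,::-1],(407*2,600),interpolation=cv2.INTER_CUBIC)[:,:800]
cv2.imwrite('pics/l7.png',np.vstack([a,cv2.resize(b,(400,300))[:, :].repeat(2,1)]))
print(go(.598,.245,.005))"
```

```text
clock: 38.08
tcp_pos: [0.5556, 0.0705, 0.2003]
ee_rot: [0.0, 0.707, 0.707, -0.0]
ft_force: [-0.4, -0.0, -0.4]
finger_gap: 1.002
finger_force: 0.0
(array([197.23976926, 169.24255913]), (23.25, 22.75)) (array([192.54827978, 172.46036607]), (27.5, 27.5))
[1.457 0.352 1.628]
```

View pics/l7.png

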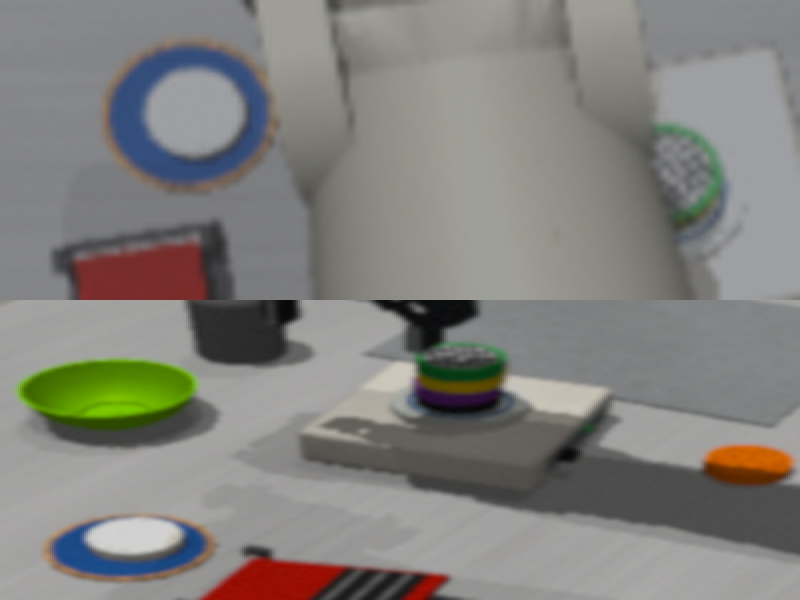

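Lid unmoved at crop (195,113), and the stack stands aligned. Now to the lid.

```bash
python3 -m crank '[[0.3,0.1,0,0,0,0],[0.6,0.17,0,0,0,0],[0.73,0.176,0,0,0,0],[0.73,0.176,0,0,0,0]]' >/dev/null
python3 -m crank '[[0.3,0.1,0.1,0,0,0],[0.6,0.17,0.4,0,0,0],[0.73,0.176,0.7,0,0,0],[0.73,0.176,0.9,0,0,0],[0.73,0.176,0.9,0,0,0],[0.73,0.176,0.9,0,0,0]]'
python3 -c "
from h import *
print(go(.598,.245,.009))"
```

```text
clock: 39.42
tcp_pos: [0.5984, 0.2453, 0.0939]
ee_rot: [0.0, 0.707, 0.707, 0.001]
ft_force: [-0.2, 0.4, -0.0]
finger_gap: 1.003
finger_force: 0.0
[-0.003 -0.005  0.708]
```

```bash
python3 -m crank '[[0,0,0.25,0,0,0],[0,0,0.4,0,0,0],[0,0,0.55,0,0,0],[0,0,0.7,0,0,0],[0,0,0.7,0,0,0]]'
```

```text
clock: 40.05
tcp_pos: [0.5969, 0.2457, 0.0066]
ee_rot: [-0.001, 0.707, 0.707, -0.001]
ft_force: [-0.4, -0.4, 0.1]
finger_gap: 1.001
finger_force: 0.0
```

```bash
python3 -c "
from h import *
s=read_camera('side')
cv2.imwrite('pics/l8.png',cv2.resize(s[190:280,140:260,::-1],None,fx=5,fy=5,interpolation=cv2.INTER_CUBIC))"
```

```text
(no output)
```

View pics/l8.png

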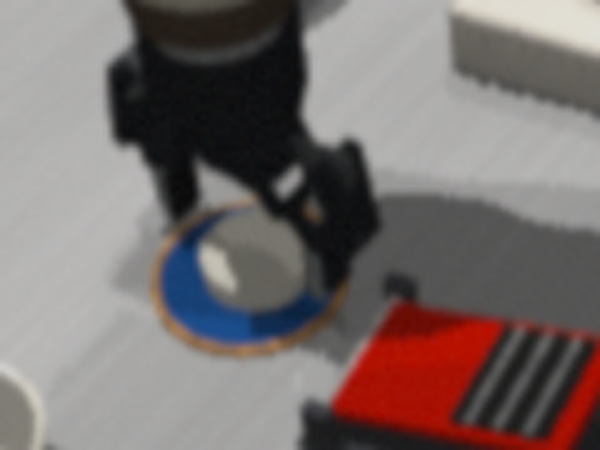

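The fingers straddle the lid, tips at crop (180,215) and (335,285), clear of the pedal. Closing.

```bash
python3 -m crank '[[0,0,0,0,0,0],[0,0,0,0,0,0],[0,0,0,0,0,0],[0,0,0,0,0,0],[0,0,0,0,0,0],[0,0,0,0,0,0]]' 1 40
python3 -m crank '[[0,0,-0.3,0,0,0],[0,0,-0.7,0,0,0],[0,0,-1,0,0,0],[0,0,-1,0,0,0],[0,0,-1,0,0,0]]'
python3 -m crank '[[0,0,-0.3,0,0,0],[0,0,-0.5,0,0,0],[0,0,-0.5,0,0,0],[0,0,-0.5,0,0,0]]'
python3 -c "
from h import *
print(go(.534,-.0155,.185))"
```

```text
clock: 40.85
tcp_pos: [0.5985, 0.2464, 0.0099]
ee_rot: [0.0, 0.707, 0.707, 0.001]
ft_force: [-1.3, 0.4, 4.7]
finger_gap: 0.624
finger_force: 41.1
clock: 41.48
tcp_pos: [0.5977, 0.2461, 0.1277]
ee_rot: [-0.0, 0.707, 0.707, -0.0]
ft_force: [0.1, -0.1, -0.7]
finger_gap: 0.627
finger_force: 42.2
clock: 41.98
tcp_pos: [0.5974, 0.2459, 0.1861]
ee_rot: [-0.0, 0.707, 0.707, -0.001]
ft_force: [-0.0, -0.5, -0.5]
finger_gap: 0.625
finger_force: 42.3
[-2.178 -0.529  0.013]
```

```bash
python3 -m crank '[[-0.3,-0.1,0,0,0,0],[-0.6,-0.17,0,0,0,0],[-0.726,-0.176,0,0,0,0],[-0.726,-0.176,0,0,0,0]]' >/dev/null
python3 -m crank '[[-0.3,-0.1,0,0,0,0],[-0.6,-0.17,0,0,0,0],[-0.726,-0.176,0,0,0,0],[-0.726,-0.176,0,0,0,0]]' >/dev/null
python3 -m crank '[[-0.3,-0.1,0,0,0,0],[-0.6,-0.17,0,0,0,0],[-0.726,-0.176,0,0,0,0],[-0.726,-0.176,0,0,0,0],[-0.726,-0.176,0.15,0,0,0],[-0.726,-0.176,0.28,0,0,0],[-0.726,-0.176,0.28,0,0,0],[-0.726,-0.176,0.28,0,0,0]]'
python3 -c "
from h import *
print(go(.534,-.0155,.1452))"
```

```text
clock: 43.98
tcp_pos: [0.5345, -0.0149, 0.1547]
ee_rot: [-0.0, 0.707, 0.707, -0.0]
ft_force: [-0.4, 0.5, -0.7]
finger_gap: 0.624
finger_force: 42.4
[-0.005 -0.004  0.079]
```

```bash
python3 -m crank '[[-0.005,0,0.03,0,0,0],[-0.005,0,0.06,0,0,0],[-0.005,0,0.075,0,0,0],[-0.005,0,0.075,0,0,0]]'
python3 -m crank '[[0,0,0.004,0,0,0],[0,0,0.007,0,0,0],[0,0,0.007,0,0,0]]'
python3 -m crank '[[0,0,0.003,0,0,0],[0,0,0.006,0,0,0],[0,0,0.006,0,0,0]]'
```

```text
clock: 44.48
tcp_pos: [0.5344, -0.0159, 0.1456]
ee_rot: [-0.0, 0.707, 0.707, -0.0]
ft_force: [0.0, 1.2, 0.0]
finger_gap: 0.63
finger_force: 42.4
clock: 44.85
tcp_pos: [0.5346, -0.0158, 0.1449]
ee_rot: [0.0, 0.707, 0.707, 0.0]
ft_force: [0.1, -0.4, -1.2]
finger_gap: 0.622
finger_force: 42.4
clock: 45.22
tcp_pos: [0.5345, -0.0158, 0.1441]
ee_rot: [-0.0, 0.707, 0.707, -0.0]
ft_force: [0.8, -0.2, -0.7]
finger_gap: 0.627
finger_force: 42.4
```

```bash
python3 -m crank '[[0,0,0,0,0,0],[0,0,0,0,0,0],[0,0,0,0,0,0],[0,0,-0.2,0,0,0],[0,0,-0.4,0,0,0],[0,0,-0.5,0,0,0],[0,0,-0.5,0,0,0]]' 0
python3 -m crank '[[0.3,-0.1,0,0,0,0],[0.6,-0.3,0,0,0,0],[0.77,-0.32,0,0,0,0],[0.77,-0.32,0,0,0,0]]' 1 >/dev/null
python3 -m crank '[[0.3,-0.1,0,0,0,0],[0.6,-0.3,0,0,0,0],[0.77,-0.32,0,0,0,0],[0.77,-0.32,0,0,0,0]]' >/dev/null
python3 -m crank '[[0.3,-0.1,0,0,0,0],[0.6,-0.3,0.2,0,0,0],[0.77,-0.32,0.4,0,0,0],[0.77,-0.32,0.8,0,0,0],[0.77,-0.32,0.8,0,0,0],[0.77,-0.32,0.8,0,0,0]]'
python3 -c "
from h import *
t=read_camera('top');s=read_camera('side')
a=cv2.resize(t[150:250,160:300,::-1],(420,300),interpolation=cv2.INTER_CUBIC)
b=cv2.resize(s[150:290,170:340,::-1],(728,600),interpolation=cv2.INTER_CUBIC)
b=cv2.resize(s[200:290,190:310,::-1],(400,300),interpolation=cv2.INTER_CUBIC)
c=cv2.resize(s[130:200,220:310,::-1],(380,300),interpolation=cv2.INTER_CUBIC)
cv2.imwrite('pics/p9.png',np.vstack([np.hstack([a,c]),np.hstack([b,b])]))
print(go(.418,.26,.06))"
```

```text
clock: 46.1
tcp_pos: [0.5349, -0.0159, 0.2046]
ee_rot: [0.0, 0.707, 0.707, 0.0]
ft_force: [0.4, -0.2, 0.1]
finger_gap: 1.004
finger_force: 0.0
clock: 47.85
tcp_pos: [0.4201, 0.2608, 0.1097]
ee_rot: [0.0, 0.707, 0.707, 0.0]
ft_force: [-0.1, 0.7, 0.9]
finger_gap: -0.005
finger_force: 0.0
[-0.011 -0.022  0.419]
```

View pics/p9.png

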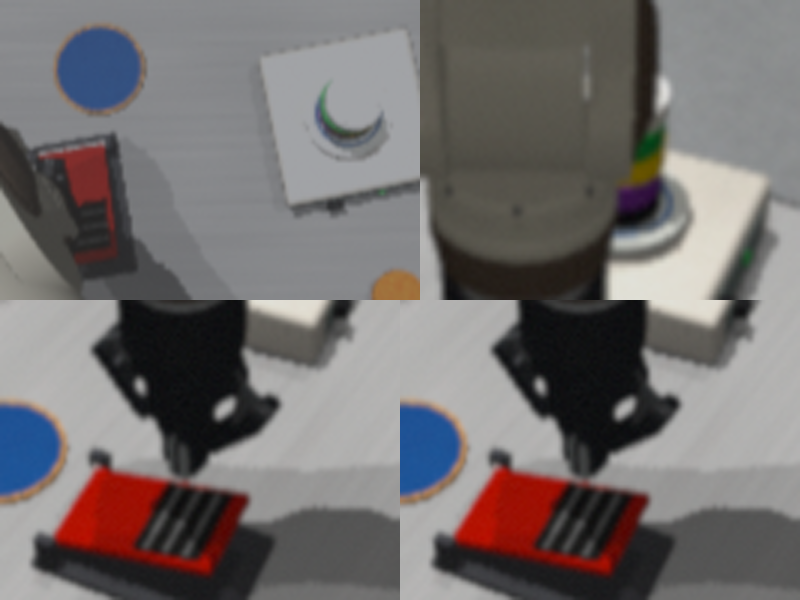

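The stack stands with the lid on, the rest is empty, and the fingertip is above the tread. In the top view the lid looks slightly right of the sieves, so I'll check its centre numerically before pressing.

```bash
cat > lidfit.py <<'E'
from h import *
t=read_camera("top").astype(np.float32);g=t.sum(2)/3
th=np.linspace(0,2*np.pi,120,endpoint=False)
def ring(x,y,z,r):
    return np.array([proj("top",[x+r*np.cos(a),y+r*np.sin(a),z]) for a in th],np.float32)
def samp(p):return cv2.remap(t,p[None,:,0].copy(),p[None,:,1].copy(),cv2.INTER_LINEAR)[0]
def fit(z,r,c=(.534,-.015)):
    o0,i0=ring(*c,z,r+.003),ring(*c,z,r-.003)
    J=[(ring(c[0]+.01,c[1],z,r)-ring(*c,z,r))/10,(ring(c[0],c[1]+.01,z,r)-ring(*c,z,r))/10]
    res=[(np.median(np.abs(samp(o0+a*J[0]+b*J[1])-samp(i0+a*J[0]+b*J[1])).sum(1)),a,b) for a in np.arange(-12,12.1,1) for b in np.arange(-12,12.1,1)]
    res.sort(reverse=True);print(z,[tuple(np.round(q,1)) for q in res[:6]])
fit(.152,.028)
m=SEG["green"](cv2.resize(t[160:205,250:300].astype(np.uint8),None,fx=4,fy=4));print("green px",m.sum()//255)
E
python3 lidfit.py
```

```text
Traceback (most recent call last):
  File "lidfit.py", line 12, in <module>
    fit(.152,.028)
    ~~~^^^^^^^^^^^
  File "lidfit.py", line 10, in fit
    res=[(np.median(np.abs(samp(o0+a*J[0]+b*J[1])-samp(i0+a*J[0]+b*J[1])).sum(1)),a,b) for a in np.arange(-12,12.1,1) for b in np.arange(-12,12.1,1)]
                           ~~~~^^^^^^^^^^^^^^^^^^
  File "lidfit.py", line 6, in samp
    def samp(p):return cv2.remap(t,p[None,:,0].copy(),p[None,:,1].copy(),cv2.INTER_LINEAR)[0]
                       ~~~~~~~~~^^^^^^^^^^^^^^^^^^^^^^^^^^^^^^^^^^^^^^^^^^^^^^^^^^^^^^^^^^
cv2.error: OpenCV(4.12.0) /io/opencv/modules/imgproc/src/imgwarp.cpp:1821: error: (-215:Assertion failed) ((map1.type() == CV_32FC2 || map1.type() == CV_16SC2) && map2.empty()) || (map1.type() == CV_32FC1 && map2.type() == CV_32FC1) in function 'remap'
```

```bash
sed -i 's/p\[None,:,0\].copy(),p\[None,:,1\].copy()/np.float32(p[None])/; s/,cv2.INTER_LINEAR)\[0\]/,None,cv2.INTER_LINEAR)[0]/' lidfit.py
cat >> lidfit.py <<'E'
im=cv2.resize(t[165:205,255:305].astype(np.uint8)[:,:,::-1],None,fx=12,fy=12,interpolation=cv2.INTER_CUBIC)
for z,r,c in((.152,.028,(0,0,255)),(.066,.0325,(0,200,255))):
    p=(ring(.534,-.015,z,r)-[255,165]+.5)*12;cv2.polylines(im,[p.round().astype(int).reshape(-1,1,2)],True,c,1)
cv2.imwrite("pics/lf.png",im)
E
python3 lidfit.py
```

```text
0.152 [(np.float64(92.5), np.float64(-9.0), np.float64(8.0)), (np.float64(88.1), np.float64(-9.0), np.float64(9.0)), (np.float64(86.8), np.float64(-8.0), np.float64(7.0)), (np.float64(85.1), np.float64(-10.0), np.float64(9.0)), (np.float64(84.8), np.float64(-9.0), np.float64(7.0)), (np.float64(84.6), np.float64(-8.0), np.float64(9.0))]
green px 135
```

View pics/lf.png

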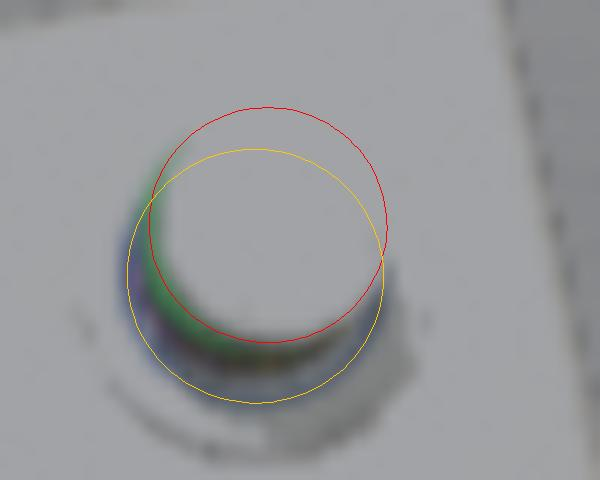

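The lid sits about 3–4 mm off towards -y, inside the 10 mm limit. Pressing the pedal.

```bash
python3 -m crank '[[-0.01,-0.02,0.15,0,0,0],[-0.01,-0.02,0.3,0,0,0],[-0.01,-0.02,0.4,0,0,0],[-0.01,-0.02,0.4,0,0,0]]'
python3 -m crank '[[0,0,0.03,0,0,0],[0,0,0.06,0,0,0],[0,0,0.1,0,0,0],[0,0,0.14,0,0,0],[0,0,0.17,0,0,0],[0,0,0.2,0,0,0],[0,0,0.2,0,0,0]]'
```

```text
clock: 48.55
tcp_pos: [0.4163, 0.2598, 0.0589]
ee_rot: [-0.0, 0.707, 0.707, -0.001]
ft_force: [0.9, 0.9, 0.2]
finger_gap: 0.0
finger_force: 0.0
clock: 49.42
tcp_pos: [0.4164, 0.2602, 0.0364]
ee_rot: [-0.0, 0.707, 0.707, -0.0]
ft_force: [-5.3, 0.0, 8.0]
finger_gap: 0.004
finger_force: 4.1
```

```bash
python3 -m crank '[[0,0,0.02,0,0,0],[0,0,0.04,0,0,0],[0,0,0.05,0,0,0],[0,0,0.05,0,0,0]]'
python3 -m crank '[[0,0,0.01,0,0,0],[0,0,0.02,0,0,0],[0,0,0.02,0,0,0]]'
```

```text
clock: 49.92
tcp_pos: [0.4165, 0.2603, 0.0317]
ee_rot: [-0.0, 0.707, 0.707, 0.0]
ft_force: [-9.3, -2.8, 18.9]
finger_gap: 0.003
finger_force: 9.4
clock: 50.3
tcp_pos: [0.4166, 0.2603, 0.0312]
ee_rot: [-0.0, 0.707, 0.707, 0.001]
ft_force: [-15.4, -7.1, 35.5]
finger_gap: 0.0
finger_force: 18.1
```

On the stop: the force climbs while z stays at 31 mm. Hold for a second, then lift.

```bash
python3 -m crank '[[0,0,0,0,0,0],[0,0,0,0,0,0],[0,0,0,0,0,0],[0,0,0,0,0,0],[0,0,0,0,0,0],[0,0,0,0,0,0],[0,0,0,0,0,0],[0,0,0,0,0,0],[0,0,0,0,0,0],[0,0,0,0,0,0]]'
python3 -m crank '[[0,0,-0.05,0,0,0],[0,0,-0.1,0,0,0],[0,0,-0.15,0,0,0],[0,0,-0.2,0,0,0],[0,0,-0.25,0,0,0],[0,0,-0.4,0,0,0],[0,0,-0.7,0,0,0],[0,0,-1,0,0,0],[0,0,-1,0,0,0]]'
python3 -m crank '[[-0.3,0.1,-0.3,0,0,0],[-0.5,0.2,-0.5,0,0,0],[-0.77,0.32,-0.5,0,0,0],[-0.77,0.32,-0.5,0,0,0]]' 0
python3 -c "
from h import *
print(go(.534,-.016,.2))"
```

```text
clock: 51.55
tcp_pos: [0.4165, 0.2604, 0.0312]
ee_rot: [-0.0, 0.707, 0.707, 0.001]
ft_force: [-15.7, -6.4, 35.2]
finger_gap: 0.001
finger_force: 18.1
clock: 52.68
tcp_pos: [0.4176, 0.2607, 0.1511]
ee_rot: [0.0, 0.707, 0.707, 0.002]
ft_force: [1.0, -0.2, -0.8]
finger_gap: 0.0
finger_force: 0.0
clock: 53.18
tcp_pos: [0.4555, 0.1662, 0.2074]
ee_rot: [-0.0, 0.708, 0.706, -0.001]
ft_force: [-0.4, -0.1, 0.3]
finger_gap: 0.847
finger_force: 0.0
[-1.516  0.658  0.062]
```

```bash
python3 lidfit.py | tail -1
python3 -m crank '[[-0.3,0.1,0,0,0,0],[-0.5,0.2,0,0,0,0],[-0.75,0.325,0,0,0,0],[-0.75,0.325,0,0,0,0]]' >/dev/null
python3 -m crank '[[-0.3,0.1,0,0,0,0],[-0.5,0.2,0,0,0,0],[-0.77,0.33,0,0,0,0],[-0.77,0.33,0.15,0,0,0],[-0.77,0.33,0.3,0,0,0],[-0.77,0.33,0.3,0,0,0]]'
python3 -c "
from h import *
print(go(.534,-.016,.145))"
```

```text
green px 139
clock: 54.48
tcp_pos: [0.5328, -0.0136, 0.17]
ee_rot: [-0.001, 0.707, 0.708, -0.001]
ft_force: [-1.1, 0.1, 0.9]
finger_gap: 0.999
finger_force: 0.0
[-0.02   0.011  0.208]
```

```bash
python3 -m crank '[[-0.02,0.01,0.08,0,0,0],[-0.02,0.01,0.15,0,0,0],[-0.02,0.01,0.2,0,0,0],[-0.02,0.01,0.205,0,0,0],[-0.02,0.01,0.205,0,0,0]]'
```

```text
clock: 55.1
tcp_pos: [0.5352, -0.0171, 0.1474]
ee_rot: [0.0, 0.707, 0.707, 0.0]
ft_force: [-0.4, -0.4, 0.1]
finger_gap: 0.997
finger_force: 0.0
```

```bash
python3 -m crank '[[0,0,0.015,0,0,0],[0,0,0.02,0,0,0],[0,0,0.02,0,0,0]]'
python3 -m crank '[[0,0,0,0,0,0],[0,0,0,0,0,0],[0,0,0,0,0,0],[0,0,0,0,0,0],[0,0,0,0,0,0],[0,0,0,0,0,0]]' 1 30
python3 -m crank '[[0,0,-0.05,0,0,0],[0,0,-0.15,0,0,0],[0,0,-0.3,0,0,0],[0,0,-0.4,0,0,0],[0,0,-0.4,0,0,0]]'
python3 -c "
from h import *
print(go(.599,.249,.19))"
```

```text
clock: 55.48
tcp_pos: [0.5351, -0.0171, 0.1448]
ee_rot: [0.0, 0.707, 0.707, 0.0]
ft_force: [0.3, 0.8, 0.5]
finger_gap: 0.999
finger_force: 0.0
clock: 56.22
tcp_pos: [0.5352, -0.017, 0.1453]
ee_rot: [0.0, 0.707, 0.707, 0.0]
ft_force: [-1.6, 0.4, 5.3]
finger_gap: 0.624
finger_force: 31.1
clock: 56.85
tcp_pos: [0.5357, -0.017, 0.1942]
ee_rot: [0.001, 0.707, 0.707, 0.001]
ft_force: [0.1, 0.3, -1.1]
finger_gap: 0.629
finger_force: 31.7
[2.217 0.527 0.036]
```

```bash
python3 -m crank '[[0.3,0.1,0,0,0,0],[0.6,0.17,0,0,0,0],[0.74,0.176,0,0,0,0],[0.74,0.176,0,0,0,0]]' >/dev/null
python3 -m crank '[[0.3,0.1,0,0,0,0],[0.6,0.17,0,0,0,0],[0.74,0.176,0,0,0,0],[0.74,0.176,0,0,0,0]]' >/dev/null
python3 -m crank '[[0.3,0.1,0,0,0,0],[0.6,0.17,0.2,0,0,0],[0.74,0.176,0.5,0,0,0],[0.74,0.176,0.8,0,0,0],[0.74,0.176,1,0,0,0],[0.74,0.176,1,0,0,0],[0.74,0.176,1,0,0,0]]'
python3 -m crank '[[0,0,0.2,0,0,0],[0,0,0.35,0,0,0],[0,0,0.45,0,0,0],[0,0,0.45,0,0,0],[0,0,0.45,0,0,0]]'
python3 -c "
from h import *
print(go(.599,.249,.0125))"
```

```text
clock: 58.72
tcp_pos: [0.599, 0.2486, 0.0743]
ee_rot: [0.0, 0.707, 0.707, 0.001]
ft_force: [-0.2, -0.2, -0.1]
finger_gap: 0.624
finger_force: 31.9
clock: 59.35
tcp_pos: [0.5988, 0.2495, 0.0195]
ee_rot: [0.0, 0.707, 0.707, 0.0]
ft_force: [0.3, 0.6, -0.3]
finger_gap: 0.632
finger_force: 31.9
[-0.004  0.002  0.059]
```

```bash
python3 -m crank '[[0,0,0.02,0,0,0],[0,0,0.04,0,0,0],[0,0,0.055,0,0,0],[0,0,0.055,0,0,0]]'
python3 -m crank '[[0,0,0.005,0,0,0],[0,0,0.01,0,0,0],[0,0,0.01,0,0,0]]'
```

```text
clock: 59.85
tcp_pos: [0.5983, 0.2493, 0.0119]
ee_rot: [-0.0, 0.707, 0.707, -0.0]
ft_force: [0.9, -0.1, -0.2]
finger_gap: 0.63
finger_force: 31.9
clock: 60.22
tcp_pos: [0.5985, 0.2494, 0.0114]
ee_rot: [0.0, 0.707, 0.707, 0.0]
ft_force: [-1.3, -1.0, 3.1]
finger_gap: 0.624
finger_force: 32.3
```

Contact. Release, back off to one side clear of both views, and look.

```bash
python3 -m crank '[[0,0,0,0,0,0],[0,0,0,0,0,0],[0,0,0,0,0,0],[0,0,-0.2,0,0,0],[0,0,-0.6,0,0,0],[0,0,-1,0,0,0],[0,0,-1,0,0,0]]' 0
python3 -m crank '[[-0.3,-0.3,-0.4,0,0,0],[-0.5,-0.6,-0.8,0,0,0],[-0.5,-0.9,-0.8,0,0,0],[-0.5,-0.9,-0.8,0,0,0]]' >/dev/null
python3 -m crank '[[-0.3,-0.3,0,0,0,0],[-0.3,-0.6,0,0,0,0],[-0.3,-0.9,0,0,0,0],[-0.3,-0.9,0,0,0,0],[-0.3,-0.9,0,0,0,0]]'
python3 -c "
from h import *
t=read_camera('top');s=read_camera('side')
a=cv2.resize(t[140:240,160:320,::-1],(480,300),interpolation=cv2.INTER_CUBIC)
b=cv2.resize(s[190:290,160:266,::-1],(318,300),interpolation=cv2.INTER_CUBIC)
c=cv2.resize(s[110:200,200:440,::-1],(798,300),interpolation=cv2.INTER_CUBIC)
cv2.imwrite('pics/e.png',np.vstack([np.hstack([a,b]),c]))"
```

```text
clock: 61.1
tcp_pos: [0.6002, 0.2501, 0.1358]
ee_rot: [0.001, 0.707, 0.707, 0.003]
ft_force: [0.6, 0.1, 0.0]
finger_gap: 1.002
finger_force: 0.0
clock: 62.22
tcp_pos: [0.3831, 0.1535, 0.2263]
ee_rot: [-0.0, 0.707, 0.707, -0.0]
ft_force: [0.5, 0.2, -0.6]
finger_gap: 1.003
finger_force: 0.0
```

View pics/e.png

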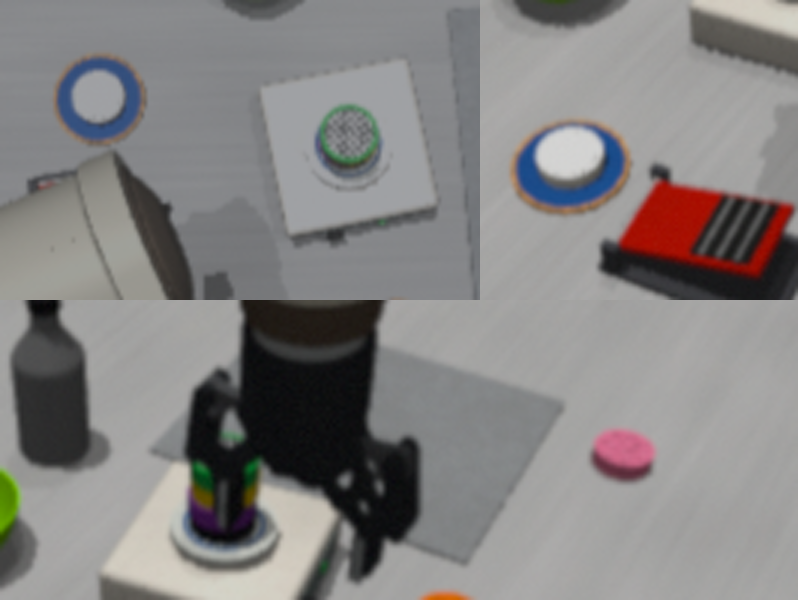

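The lid lies flat and centred on the rest, at (98,97) in the top crop. The pan, purple, yellow and green stack stands centred, the pedal is up, and the arm touches nothing. Handing in.

```bash
python3 -c "
from plant import *
print(finish_job())"
```

```text
the job is handed in; nothing more can be done
None
```

I handed the job in at about 62 s: pan, purple, yellow and green are stacked on the deck, the pedal was held on its stop for over a second and sprang back up, and the lid is flat on its rest, though a knock to green cost one missed grasp (fingers pressed down with up to 78 N) and no verdict was shown.

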